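# Offer up the bow-tie key over its recess

### The arm

A 6-joint arm with a two-finger parallel gripper is mounted at the origin on the work surface. World frame = base frame: x ahead of the robot, y to its left, z up, the work surface at z = 0. Lengths are in m, angles in rad, forces in N, time in s.
With the tool pointing down it reaches from about 0.325 to 0.9 m from the base axis. Payload 3.5 kg.
Tool frame: the origin (TCP) lies midway between the tips of the shut fingers; the grasp point (between the pads) lies 19 mm behind it; z points along the fingers, y is the direction in which the jaws open and shut (so a half turn about z gives the same grasp; the last joint's range is limited). The gripper opens to 85 mm and grips with 20 to 120 N. Pads are 22 mm wide; open, the fingers measure 114 mm over their backs; the gripper's body (76 mm by 85 mm) begins 54 mm behind the grasp point. The pads swing forward as they close: fully open they stand 13 mm farther back than shut.
Start: joints at [1.172, 0.276, -0.026, 1.268, 0, 1.467], TCP at [0.182, 0.598, 0.231] pointing down, gripper open.
Joint ranges: [-3.12, 3.12], [-0.85, 1.88], [-1.08, 1.24], [-1.95, 2.15], [-1.57, 1.53], [-3.14, 3.14]. Speed limits (rad/s): [2.57, 2.57, 3.14, 3.14, 3.14, 3.14].

### API

Orientations are given as [roll, pitch, yaw] about the fixed x, y, z axes, in that order (R = Rz(yaw) Ry(pitch) Rx(roll)).
In Python, from station import ctrl gives the robot as it stands.
- The arm moves only by the tool apply_moves, never from a script. Its arguments are lists of equal length, an entry for each row: "grip": the opening, from 0 (shut) to 1 (fully open); "linear": the shift along the tool's x, y, z in cm, a list of three; "roll": the turn about the tool's z in rad. A call has 1 to 10 rows; each row is the pose to reach, as a shift and turn from the pose measured when the call began, along the tool's axes at that moment; what a row does not reach only later rows make up. A row lasts 1/10 s, in which the tool goes at most 50 mm and 8.59 degrees, less where a joint would pass 70% of its speed; a pose out of reach is approached as far as the arm can. A call with a gripper value outside its range is refused whole. The fingers move at their own pace and stop on an object; "newtons" is the grip in N (left out, the last holds). Time passes only in rows, so rows that repeat a pose let the fingers close. It gives the time, the measured TCP pose, the force and the opening at its end, in the units of the state.
- ctrl.state(): the state, without advancing time (a new reading comes with each control period).
- ctrl.get_image(name): name is "side" or "top" or "wrist"; returns the picture (400x640x3 uint8, red, green, blue); there is no depth.
- ctrl.get_calibration(name): a dict with "K" (3x3 intrinsics, pixels), "k1" (the pictures are not rectified: a ray, as slopes to the right and down, at radius r is drawn at 1 + k1 r^2 times it, then the intrinsics apply), "T" (4x4, takes a point from camera to world coordinates). Camera axes: x right, y up, looking along -z (the intrinsics and any distortion apply to the point x, -y, -z); pixel columns grow to the right and rows downward; lengths in m; the calibration is good to about 2 mm. A picture is of the moment at which its call begins: read the wrist's pose just before it. get_calibration takes no time and is no camera call; for the wrist camera it gives the pose at the moment of the call.
- ctrl.job_done(): hands the job in, once; it reports no verdict.
Trained networks look in the newest picture that a camera, given by its name, has taken for a name from the list of things; names that differ only in an ending like _2 or _b are one class to them, and where a whole thing is asked for, a point or a joint stands for the part that bears it (a point fixed in the world has none). Each returns a list of dicts, best first, with "p" (0 to 1); they miss things now and then, are a little off and sometimes report something else, mostly with a low value. They report only what shows in the picture. A call takes as long as a camera call.
- ctrl.silhouettes(camera, target): "mask" (400x640 bool, what is visible of it) and "at" ([column, row] in pixels, amid what is visible of it).
The state is a dict: "time_s": time; "joint_positions": joint angles; "qd": joint speeds; "joint_efforts": joint torques, N m; "eef_pos": TCP position; "tool_rot": TCP orientation; "force": force on the tool from outside, world axes, zero at the start; "wrist_torque": the same for the moment, N m; "gripper_width": finger opening in m.
Only numpy, scipy, OpenCV 4.12 (cv2) and the standard library are available. Lean on these libraries where they do the work, as an engineer would, in place of code of your own. Each camera call takes 0.05 s, during which the arm holds its last target.

### The job

Open the plywood case's lid all the way until it rests back on its stop, take out the bow-tie shaped wooden key (not the straight one) and carry it, clear of the rod rack, to the striped board. Finish holding it in the gripper, still and level, about a centimetre above the bow-tie recess and lined up with it as if about to be pressed in, without letting it touch the board; do not let go. Leave everything else where it stands.

Things in the scene. Friction and masses are not known exactly. Their poses are not given: they have to be found in the camera images.
- case: Fixed open plywood case, 170 (x) by 260 (y) by 55 mm high, walls and floor 6 mm thick. Origin: centre of its underside. Its own -x side is the front, roughly towards the robot; the lid is hinged along the top of its +x (far) wall. Inside lie the two wooden keys side by side, either way about, each with its length roughly along the case's x, one near y = +62 mm and one near y = -62 mm.
- lid (a joint): Hinge of the case lid, rad: 0 shut, grows as the lid swings up and back, 1.75 is the stop (a little past upright). It starts shut or a little ajar. The hinge is stiff: the lid stays wherever it is left, and takes about 3 N at the handle to move. The lid is a flat plate 170 by 260 by 8 mm, 0.2 kg.
- lid_handle (a point): Middle of the lid's dark steel bar handle: a round bar 11 mm thick, 100 mm long along the lid's y, standing 35 mm (to its centre) off the lid's outer face on two thin legs 42.5 mm either side of the middle, and 30 mm in from the lid's front edge; 140 mm from the hinge measured along the lid. Axes are the lid's: z is the lid's outward normal, y along the hinge.
- lid_hinge (a point): Middle of the lid's hinge line, at the top of the case's far wall and at the underside of the lid. Its y axis is the hinge axis; turning positively about it opens the lid. x and z turn with the lid: with the lid shut -x points from the hinge to the front edge and z up.
- key: Bow-tie shaped hardwood key, loose, about 0.1 kg, lying in the case: 100 mm long (x), 28 mm thick (z), 48 mm wide (y) at both ends, tapering to a straight waist 24 mm wide and 26 mm long in the middle. Origin: centre of its underside; z up. Same either way round.
- spline: The other key in the case: a straight rectangular wooden bar 100 (x) by 26 (y) by 28 mm. Origin: centre of its underside. Not wanted; leave it.
- board: Fixed striped hardwood board, 220 (x) by 170 (y) by 35 mm thick. Origin: centre of its underside.
- recess (a point): Centre of the bow-tie recess in the board's top, at the level of the board's top face. x runs along the recess's length, z up. The recess is the key's outline with 2 mm to spare all round, 15 mm deep, so either way round fits.
- rack: Loose rack of aluminium rods standing on the bench between the case and the board: 280 mm long (x), 50 mm wide (y), 120 mm high, 1.5 kg. Origin: centre of its underside.
- pencil_block: Loose wooden block 60 by 60 by 40 mm with a pencil upright in it, 144 mm tall in all. Origin: centre of its underside. A bystander.
- glue: Loose closed glue jar, 60 mm across, 120 mm tall. Origin: centre of its underside. A bystander.
- sanding_block: Loose cork sanding block, 70 by 110 by 35 mm. Origin: centre of its underside. A bystander.

How it is judged:
On the way, in this order (a step that is already met when the one before it is completed fails the run):
1. the lid is opened back to its stop (value of joint lid above 1.69 rad), for 0.2 s.
2. the bow-tie key is lifted out of the case in the gripper (z of key in the frame of case above 0.06 m and contact force between the fingers and key above 0.5 N), for 0.2 s.
At the end, for the whole second after the job is handed in: Lid back on its stop (over 1.66 rad); the gripper holds the bow-tie key still, its underside 3 to 20 mm above the board's top, within 6 mm of the recess's centre and 0.1 rad of its direction (either way round), level within 0.1 rad; key and robot clear of the board (value of joint lid above 1.66 rad and z of key in the frame of recess between 0.003 and 0.02 m and horizontal distance between key and recess below 0.006 m and angle between the x axis of key and the x axis of recess, either way round below 0.1 rad and angle between key's own z axis and vertical below 0.1 rad and contact force between the fingers and key above 0.5 N and contact force between key and board below 0.05 N and contact force between each of the arm, the fingers and board below 0.5 N and linear speed of key below 0.02 m/s); the arm keeps its last pose, push and grip.
It fails at once if the key touched the board (contact force between key and board above 0.5 N).
It fails at once if the rod rack was pushed (distance of rack from where it was at the start of the episode above 0.015 m).
It fails at once if the straight key was taken out or shoved (distance of spline from where it was at the start of the episode above 0.03 m).
It fails at once if a bystander was disturbed (distance of any of pencil_block, glue, sanding_block from where it was at the start of the episode above 0.02 m).
It also fails if it takes over 67 s, if anything falls off the work surface, if the arm or the gripper's body presses on something with over 40 N, if the wrist force passes 120 N, or if a joint passes its speed limit or range.

## Working session

There is one attempt and no reset: what is moved stays moved. The work goes in short steps, Python scripts to look and compute and a tool call to move; the robot and the scene stay as the last step left them, time stands still between calls to the robot, and variables do not carry over. Pictures are saved under pics/ and viewed, and the job is handed in when it is done.

Besides the shell and the picture viewer there is one more tool, called by a JSON object that holds its "name" and its "arguments", one argument or row to a line. apply_moves: Moves the arm, as the interface text tells. Its arguments: {"type":"object","properties":{"grip":{"type":"array","items":{"type":"number"}},"linear":{"type":"array","items":{"type":"array","items":{"type":"number"}}},"roll":{"type":"array","items":{"type":"number"}},"newtons":{"type":"number"}},"required":["grip","linear","roll"]}

```bash
ls; mkdir -p pics; python3 - <<'E'
from station import ctrl
import cv2,numpy as np
np.set_printoptions(precision=4,suppress=True)
print(ctrl.state())
for n in ["side","top","wrist"]:
    c=ctrl.get_calibration(n);print(n,c)
    im=ctrl.get_image(n);cv2.imwrite(f"pics/{n}0.png",im[:,:,::-1])
E
```

```text
pics
{'time_s': 0.0, 'joint_positions': array([ 1.1716,  0.2771, -0.0279,  1.268 , -0.    ,  1.4674]), 'qd': array([ 0.0002,  0.0006,  0.0011, -0.0019,  0.    ,  0.0006]), 'joint_efforts': array([ -0.0018, -44.5508,  29.5202,   0.0164,  -0.0001,   0.    ]), 'eef_pos': array([0.1819, 0.5971, 0.2302]), 'tool_rot': array([-3.1394, -0.0002,  2.8458]), 'force': array([-0.8503, -0.2352,  1.5902]), 'wrist_torque': array([-0.0228,  0.0037, -0.0235]), 'gripper_width': 0.0854120046357559}
side {'K': array([[495.2652,   0.    , 329.7972],
       [  0.    , 495.2652, 199.7578],
       [  0.    ,   0.    ,   1.    ]]), 'k1': -0.022628988915964494, 'T': array([[ 0.8311,  0.3746, -0.4111,  0.02  ],
       [-0.5561,  0.5691, -0.6057, -0.7793],
       [ 0.0071,  0.732 ,  0.6812,  0.9367],
       [ 0.    ,  0.    ,  0.    ,  1.    ]])}
top {'K': array([[394.421 ,   0.    , 318.7247],
       [  0.    , 394.421 , 201.0124],
       [  0.    ,   0.    ,   1.    ]]), 'k1': -0.007349251093985953, 'T': array([[-0.1043,  0.9695, -0.2219,  0.3235],
       [-0.9945, -0.1017,  0.0232, -0.0014],
       [-0.0001,  0.2231,  0.9748,  1.1342],
       [ 0.    ,  0.    ,  0.    ,  1.    ]])}
wrist {'K': array([[354.0541,   0.    , 318.6257],
       [  0.    , 354.0541, 191.0161],
       [  0.    ,   0.    ,   1.    ]]), 'k1': -0.010062778513361348, 'T': array([[ 0.2899, -0.9197, -0.2647,  0.1145],
       [ 0.9571,  0.2781,  0.082 ,  0.6185],
       [-0.0018, -0.2771,  0.9609,  0.3727],
       [ 0.    ,  0.    ,  0.    ,  1.    ]])}
```

View pics/side0.png

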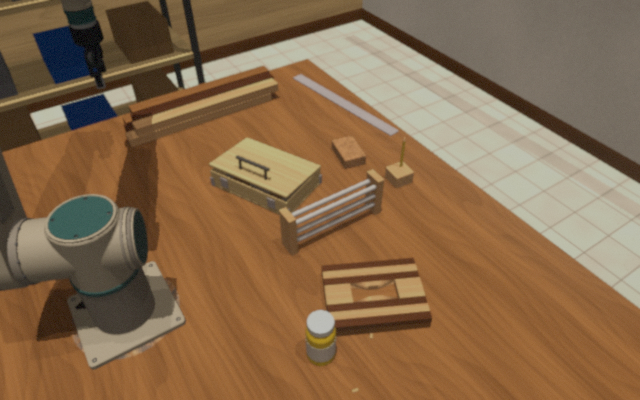

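View pics/top0.png

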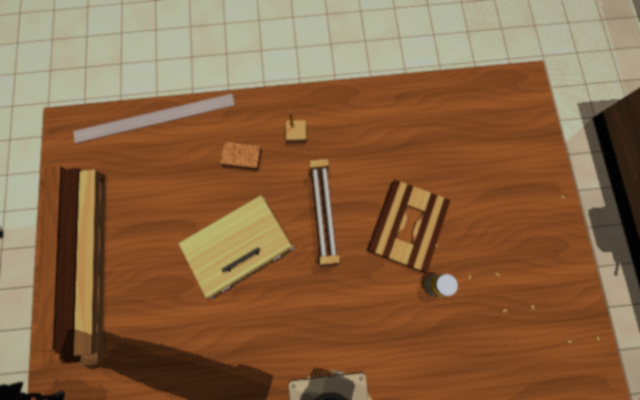

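View pics/wrist0.png

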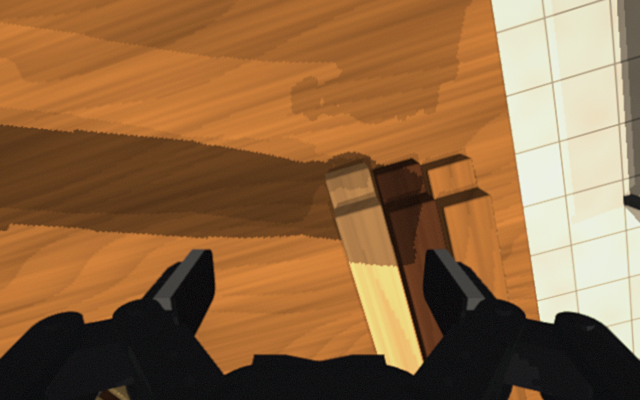

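```bash
cat > h.py <<'E'
from station import ctrl
import cv2,numpy as np
np.set_printoptions(precision=4,suppress=True)
def proj(n,P,c=None):
    c=c or ctrl.get_calibration(n)
    P=np.atleast_2d(P);T=np.linalg.inv(c["T"]);q=P@T[:3,:3].T+T[:3,3]
    s=np.c_[q[:,0]/-q[:,2],-q[:,1]/-q[:,2]]
    r2=(s**2).sum(1,keepdims=True);s=s*(1+c["k1"]*r2)
    return s@c["K"][:2,:2].T+c["K"][:2,2]
def ray(n,uv,c=None):
    c=c or ctrl.get_calibration(n)
    d=(np.atleast_2d(uv)-c["K"][:2,2])/c["K"][0,0]
    s=d.copy()
    for _ in range(10): s=d/(1+c["k1"]*(s**2).sum(1,keepdims=True))
    v=np.c_[s[:,0],-s[:,1],-np.ones(len(s))]@c["T"][:3,:3].T
    return c["T"][:3,3],v
def atz(n,uv,z,c=None):
    o,v=ray(n,uv,c); return o+v*((z-o[2])/v[:,2])[:,None]
E
python3 - <<'E'
from h import *
col={}
for n in ["side","top"]:
    im=ctrl.get_image(n)[:,:,::-1].copy()
    for t in ["case","lid","lid_handle","board","rack","glue","pencil_block","sanding_block"]:
        r=ctrl.silhouettes(n,t)
        for d in r[:2]:
            print(n,t,round(d["p"],2),np.round(d["at"],1),d["mask"].sum())
        if r:
            np.save(f"pics/{n}_{t}.npy",r[0]["mask"])
            cs,_=cv2.findContours(r[0]["mask"].astype(np.uint8),cv2.RETR_EXTERNAL,cv2.CHAIN_APPROX_NONE)
            rr=cv2.minAreaRect(max(cs,key=len)); print("   ",cv2.boxPoints(rr).round(1).tolist())
            cv2.drawContours(im,cs,-1,(0,0,255),1)
    cv2.imwrite(f"pics/{n}_s.png",im)
    cv2.imwrite(f"pics/{n}_crop.png",cv2.resize(im[130:310,160:480] if n=="top" else im[120:350,190:450],None,fx=2.5,fy=2.5,interpolation=cv2.INTER_CUBIC))
print(ctrl.state()["time_s"])
E
```

```text
side case 0.88 [266.4 176.1] 5314
side case 0.45 [321.3 339.8] 1410
    [[201.6999969482422, 182.6999969482422], [223.89999389648438, 127.19999694824219], [326.20001220703125, 168.10000610351562], [304.0, 223.60000610351562]]
side lid 0.56 [265.1 164.2] 3601
    [[207.60000610351562, 166.39999389648438], [224.39999389648438, 125.4000015258789], [319.5, 164.3000030517578], [302.70001220703125, 205.3000030517578]]
side lid_handle 0.98 [263.4 166.7] 3554
side lid_handle 0.59 [398.8 175.2] 602
    [[208.1999969482422, 167.8000030517578], [223.89999389648438, 127.0], [320.3999938964844, 164.3000030517578], [304.70001220703125, 205.10000610351562]]
side board 0.78 [376.1 296.5] 7003
    [[320.1000061035156, 264.6000061035156], [424.20001220703125, 253.1999969482422], [432.29998779296875, 326.3999938964844], [328.1000061035156, 337.79998779296875]]
side rack 0.81 [332.3 212.1] 3024
    [[268.70001220703125, 214.39999389648438], [374.5, 163.39999389648438], [394.3999938964844, 204.60000610351562], [288.6000061035156, 255.60000610351562]]
side glue 0.98 [318.7 339.1] 1461
    [[305.0, 310.0],
[... 1061 characters left out ...]
, [451.70001220703125, 199.1999969482422], [426.0, 272.79998779296875]]
top rack 0.76 [324.2 211. ] 1292
    [[308.79998779296875, 161.60000610351562], [328.29998779296875, 159.6999969482422], [338.79998779296875, 264.3999938964844], [319.3999938964844, 266.3999938964844]]
top glue 0.98 [439.8 283.6] 656
    [[424.0, 273.0], [457.0, 273.0], [457.0, 296.0], [424.0, 296.0]]
top pencil_block 0.62 [296.  127.7] 449
    [[286.0, 113.0], [305.0, 113.0], [305.0, 143.0], [286.0, 143.0]]
top sanding_block 0.61 [241.7 157.6] 981
    [[218.8000030517578, 167.10000610351562], [221.89999389648438, 141.39999389648438], [261.29998779296875, 146.10000610351562], [258.20001220703125, 171.8000030517578]]
1.05
```

```bash
python3 - <<'E'
import cv2
for n,b in [("top",(170,310,160,360)),("side",(130,220,200,330)),]:
    im=cv2.imread(f"pics/{n}0.png")[b[0]:b[1],b[2]:b[3]]
    f=4 if n=="top" else 6
    im=cv2.resize(im,None,fx=f,fy=f,interpolation=cv2.INTER_CUBIC);print(im.shape)
    cv2.imwrite(f"pics/{n}_z.png",im)
im=cv2.imread("pics/top0.png")[170:305,355:475];cv2.imwrite("pics/top_b.png",cv2.resize(im,None,fx=4.4,fy=4.4,interpolation=cv2.INTER_CUBIC))
im=cv2.imread("pics/side0.png")[250:345,310:440];cv2.imwrite("pics/side_b.png",cv2.resize(im,None,fx=6,fy=6,interpolation=cv2.INTER_CUBIC))
E
```

```text
(560, 800, 3)
(540, 780, 3)
```

View pics/top_z.png

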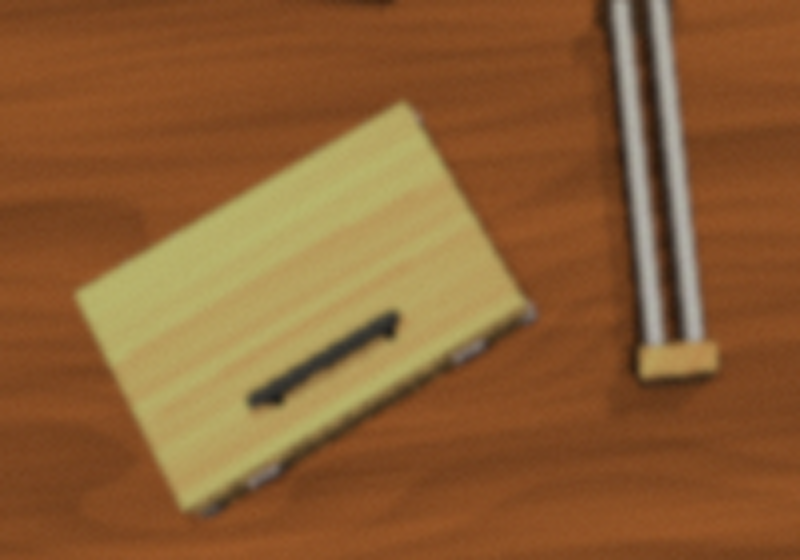

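View pics/side_z.png

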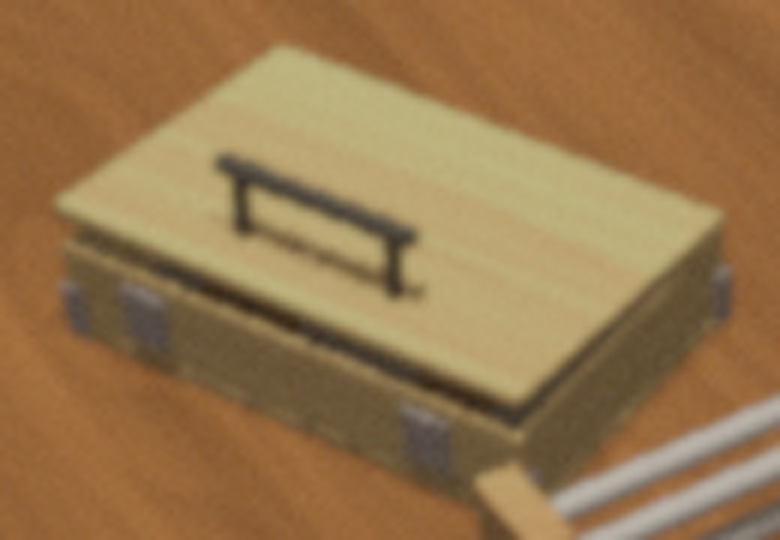

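View pics/top_b.png

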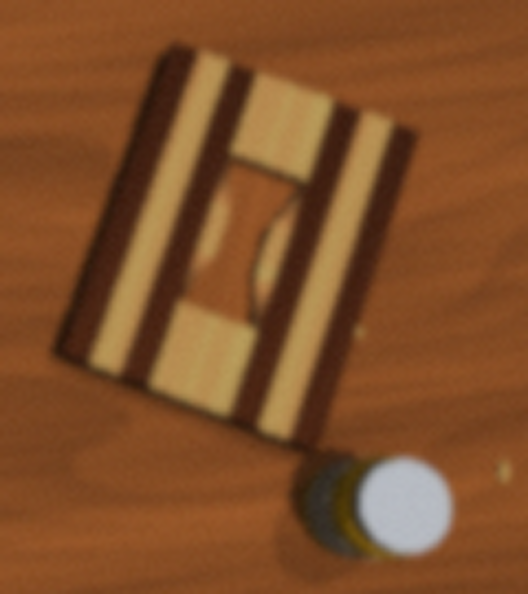

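View pics/side_b.png

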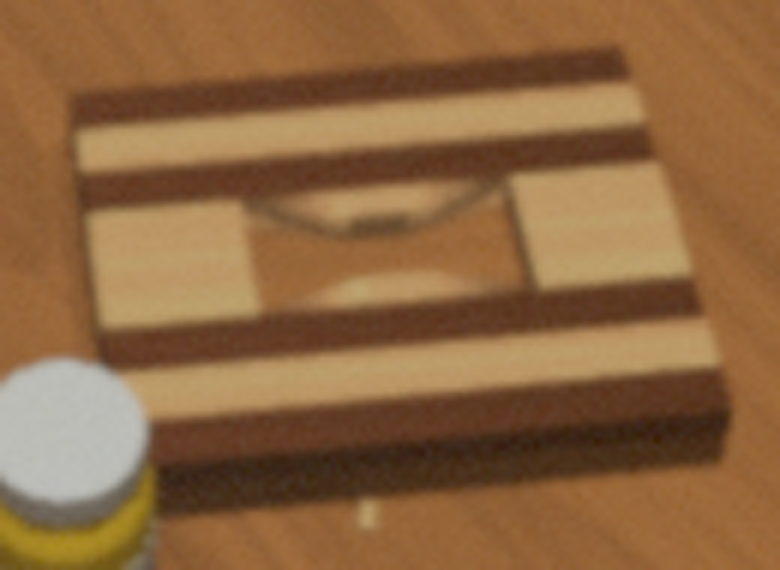

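```bash
cat > fit.py <<'E'
from h import *
from scipy.optimize import least_squares
ct,cs=ctrl.get_calibration("top"),ctrl.get_calibration("side")
def un(p,f,o): return (np.array(p,float)+.5)/f-.5+np.array(o)
def Rz(a): c,s=np.cos(a),np.sin(a); return np.array([[c,-s,0],[s,c,0],[0,0,1]])
def Ry(a): c,s=np.cos(a),np.sin(a); return np.array([[c,0,s],[0,1,0],[-s,0,c]])
L=lambda x,y,z: ("l",[x,y,z]); C=lambda x,y,z:("c",[x,y,z])
top=[((76,296),L(0,.13,.008)),((406,103),L(0,-.13,.008)),((528,308),L(-.17,-.13,.008)),((185,510),L(-.17,.13,.008)),((250,402),L(-.14,.05,.035+.008)),((398,318),L(-.14,-.05,.043))]
side=[((283,45),L(0,.13,.008)),((722,215),L(0,-.13,.008)),((522,402),L(-.17,-.13,.008)),((58,203),L(-.17,.13,.008)),((218,162),L(-.14,.05,.043)),((415,238),L(-.14,-.05,.043)),((68,240),C(-.085,.13,.055)),((525,440),C(-.085,-.13,.055))]
def pts(th,l):
    x,y,a,q=th;o=[]
    for _,(k,p) in l:
        p=np.array(p)
        if k=="l": p=np.array([.085,0,.055])+Ry(q)@p
        o.append(Rz(a)@p+[x,y,0])
    return np.array(o)
ut=un([t[0] for t in top],4,(160,170));us=un([t[0] for t in side],6,(200,130))
f=lambda th: np.r_[(proj("top",pts(th,top),ct)-ut).ravel(),(proj("side",pts(th,side),cs)-us).ravel()]
r=least_squares(f,[.4,.2,.5,.0],loss="soft_l1")
print("case",r.x,"\n",f(r.x).reshape(-1,2).round(1).tolist())
# recess
B=np.array([(.052,.026),(.052,-.026),(-.052,-.026),(-.052,.026)])
bt=un([(235,158),(303,182),(258,325),(185,302)],4.4,(355,170))
bs=un([(505,180),(533,290),(262,312),(245,205)],6,(310,250))
def bp(th,b): return np.c_[b,np.zeros(len(b))]@Rz(th[2]).T+[th[0],th[1],.035]
for use in ("both","top","side"):
    g=lambda th: np.r_[(proj("top",bp(th,B),ct)-bt).ravel()*(use!="side"),(proj("side",bp(th,B),cs)-bs).ravel()*(use!="top")]
    rb=least_squares(g,[.3,-.2,-.3]);print("recess",use,rb.x,g(rb.x).reshape(-1,2).round(1).tolist())
# board outer
kb=[(.11,-.085),(-.11,-.085)];o=un([(415,130),(315,450)],4.4,(355,170));print("board R",atz("top",o,.035))
print(atz("side",un([(72,95),(618,48),(728,410)],6,(310,250)),.035))
for n,z in(("rack",.12),):
    print("rack top corners",atz("top",[[308.8,161.6],[328.3,159.7],[338.8,264.4],[319.4,266.4]],z))
print("glue",atz("top",[447,285],.12))
E
python3 fit.py
```

```text
case [0.4708 0.2108 0.445  0.0857] 
 [[-0.1, -1.2], [0.3, -1.4], [0.3, -1.6], [0.2, -0.1], [2.1, -0.9], [-1.0, -0.3], [-0.5, -0.2], [0.3, -0.2], [-0.9, -0.2], [-1.4, 0.0], [0.9, 0.6], [-1.8, 0.1], [-2.1, 0.4], [-1.2, 0.2]]
recess both [ 0.4806 -0.2789 -0.4704] [[-0.4, -1.6], [1.6, -0.7], [0.6, 0.9], [-0.5, -0.5], [0.2, -0.5], [0.5, -0.2], [-0.8, 0.7], [-1.5, -0.5]]
recess top [ 0.4795 -0.2778 -0.4615] [[-0.8, -1.2], [1.1, -0.4], [0.4, 1.4], [-0.7, 0.1], [-0.0, -0.0], [-0.0, -0.0], [-0.0, 0.0], [-0.0, -0.0]]
recess side [ 0.4812 -0.2795 -0.4775] [[-0.0, -0.0], [0.0, -0.0], [0.0, 0.0], [-0.0, -0.0], [0.7, -0.3], [0.9, 0.0], [-0.5, 0.6], [-1.0, -0.5]]
board R [[ 0.5402 -0.3991  0.035 ]
 [ 0.3442 -0.3005  0.035 ]]
[[ 0.4228 -0.1544  0.035 ]
 [ 0.6165 -0.2538  0.035 ]
 [ 0.5387 -0.4039  0.035 ]]
rack top corners [[ 0.6657 -0.0103  0.12  ]
 [ 0.6656 -0.0632  0.12  ]
 [ 0.3844 -0.0591  0.12  ]
 [ 0.3846 -0.0095  0.12  ]]
glue [[ 0.3049 -0.3241  0.12  ]]
```

```bash
cat > go.py <<'E'
from h import *
from scipy.spatial.transform import Rotation as Rn
CX,CY,CA=.4708,.2108,.445
def case(x,y,z): 
    c,s=np.cos(CA),np.sin(CA); return np.array([CX+c*x-s*y,CY+s*x+c*y,z])
def go(p,yaw=None):
    s=ctrl.state();R=Rn.from_euler("xyz",s["tool_rot"]).as_matrix()
    d=R.T@(np.array(p)-s["eef_pos"])*100
    r=0 if yaw is None else -((yaw-s["tool_rot"][2]+np.pi)%(2*np.pi)-np.pi)
    print("t",s["time_s"],"shift",d.round(2),"roll",round(r,3))
def handle(q): return case(.085-.14*np.cos(q)+.043*np.sin(q),0,.055+.14*np.sin(q)+.043*np.cos(q))
E
python3 -c "
from go import *
h=handle(.086);print(h);go(h+[0,0,.07],CA+np.pi/2);go(h+[0,0,-.018])"
```

```text
[0.425  0.1889 0.1099]
t 1.05 shift [-35.14 -32.04   5.14] roll 0.83
t 1.05 shift [-35.14 -32.04  13.94] roll 0
```

{"name": "apply_moves", "arguments": {
  "grip": [0.5,0.5,0.5,0.5,0.5,0.5,0.5,0.5,0.5,0.5],
  "linear": [
    [-35.1,-32,5],
    [-35.1,-32,5],
    [-35.1,-32,5],
    [-35.1,-32,5],
    [-35.1,-32,5],
    [-35.1,-32,5],
    [-35.1,-32,5],
    [-35.1,-32,5],
    [-35.1,-32,5],
    [-35.1,-32,5]
  ],
  "roll": [0.83,0.83,0.83,0.83,0.83,0.83,0.83,0.83,0.83,0.83],
  "newtons": 60
}}

```text
time_s: 2.05
eef_pos: [0.426, 0.1866, 0.1813]
tool_rot: [3.141, 0.001, 2.013]
force: [-0.0, 0.9, -0.7]
gripper_width: 0.0428
```

```bash
python3 -c "
from go import *
h=handle(.086);go(h+[0,0,.07],CA+np.pi/2)
s=ctrl.state();print(s['eef_pos'],s['tool_rot'],s['gripper_width'])
cv2.imwrite('pics/w1.png',ctrl.get_image('wrist')[:,:,::-1])
p=[handle(.086)+case(0,d,0)-case(0,0,0) for d in(-.05,.05)];print(proj('wrist',p))"
```

```text
t 2.05 shift [0.25 0.01 0.14] roll -0.003
[0.426  0.1866 0.1813] [3.141  0.0009 2.0129] 0.04280462955194847
[[317.7878 268.6569]
 [317.0955 116.9051]]
```

View pics/w1.png

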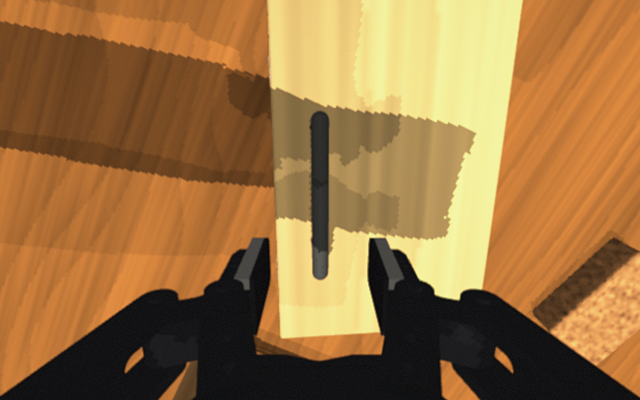

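{"name": "apply_moves", "arguments": {
  "grip": [0.5,0.5,0.5,0.5,0.5,0.5],
  "linear": [
    [0.2,0,3],
    [0.2,0,6],
    [0.2,0,8],
    [0.2,0,8.9],
    [0.2,0,8.9],
    [0.2,0,8.9]
  ],
  "roll": [0,0,0,0,0,0]
}}

```text
time_s: 2.7
eef_pos: [0.4275, 0.1867, 0.0928]
tool_rot: [3.14, 0.004, 2.011]
force: [0.2, 0.7, 0.5]
gripper_width: 0.0427
```

{"name": "apply_moves", "arguments": {
  "grip": [0,0,0,0,0,0,0,0],
  "linear": [
    [0,0,0],
    [0,0,0],
    [0,0,0],
    [0,0,0],
    [0,0,0],
    [0,0,0],
    [0,0,0],
    [0,0,0]
  ],
  "roll": [0,0,0,0,0,0,0,0],
  "newtons": 40
}}

```text
time_s: 3.5
eef_pos: [0.4264, 0.1861, 0.0926]
tool_rot: [-3.141, 0.004, 2.011]
force: [-3.7, -3.7, 2.2]
gripper_width: 0.0095
```

```bash
python3 -c "
from go import *
s=ctrl.state();print(s)
im=ctrl.get_image('side')[110:230,180:340,::-1];cv2.imwrite('pics/s2.png',cv2.resize(im,None,fx=4.5,fy=4.5,interpolation=cv2.INTER_CUBIC))
cv2.imwrite('pics/w2.png',ctrl.get_image('wrist')[:,:,::-1])"
```

```text
{'time_s': 3.5, 'joint_positions': array([ 0.275 ,  0.1172, -0.5404,  0.913 , -0.0041,  1.4057]), 'qd': array([-0.0005, -0.0003,  0.0027,  0.0007, -0.0002,  0.0006]), 'joint_efforts': array([  0.4983, -30.4787,  26.922 ,  -1.8219,   0.4982,   0.0496]), 'eef_pos': array([0.4264, 0.1861, 0.0926]), 'tool_rot': array([-3.1411,  0.0041,  2.0109]), 'force': array([-3.6797, -3.7325,  2.2092]), 'wrist_torque': array([-0.6192,  0.827 ,  0.0082]), 'gripper_width': 0.009484494340562298}
```

View pics/s2.png

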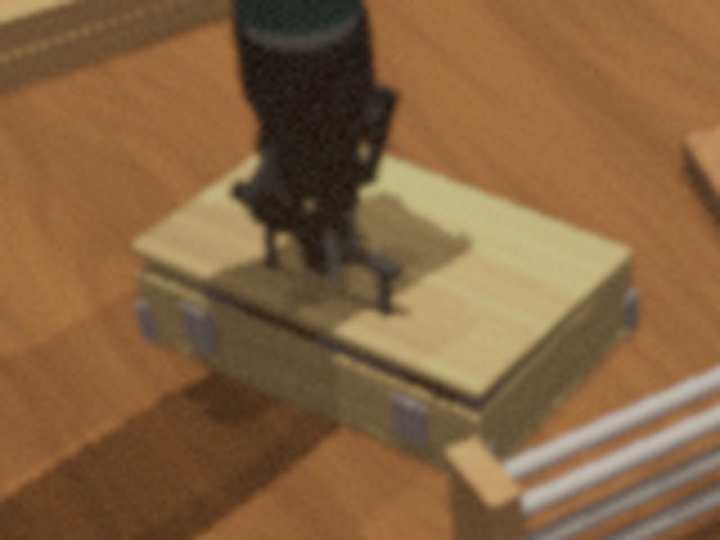

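View pics/w2.png

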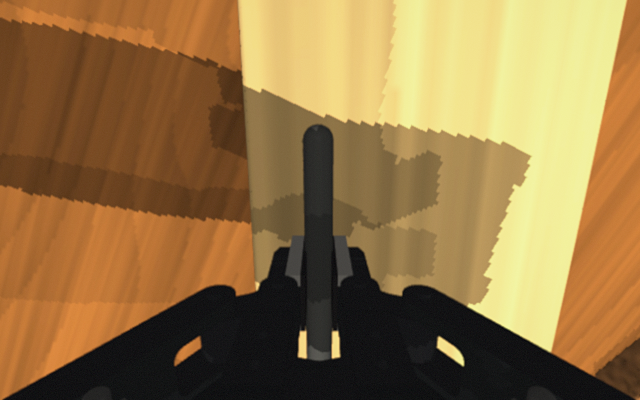

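```bash
python3 -c "
import numpy as np
q=np.linspace(.086,1.3,25)
h=lambda q: np.c_[-.14*np.cos(q)+.043*np.sin(q),-(.14*np.sin(q)+.043*np.cos(q))]
for i,r in enumerate((h(q)-h(q[:1]))*100): print(i,q[i].round(2),r.round(1))
for a in range(0,25,6): print(a,((h(q)-h(q[a:a+1]))*100)[a:a+7].round(1).tolist())
"
```

```text
0 0.09 [0. 0.]
1 0.14 [ 0.3 -0.7]
2 0.19 [ 0.6 -1.3]
3 0.24 [ 1. -2.]
4 0.29 [ 1.4 -2.6]
5 0.34 [ 1.8 -3.2]
6 0.39 [ 2.3 -3.8]
7 0.44 [ 2.7 -4.4]
8 0.49 [ 3.3 -4.9]
9 0.54 [ 3.8 -5.4]
10 0.59 [ 4.4 -5.9]
11 0.64 [ 4.9 -6.3]
12 0.69 [ 5.6 -6.8]
13 0.74 [ 6.2 -7.2]
14 0.79 [ 6.8 -7.5]
15 0.84 [ 7.5 -7.8]
16 0.9 [ 8.2 -8.1]
17 0.95 [ 8.9 -8.4]
18 1.0 [ 9.6 -8.6]
19 1.05 [10.3 -8.8]
20 1.1 [11.  -8.9]
21 1.15 [11.8 -9. ]
22 1.2 [12.5 -9.1]
23 1.25 [13.2 -9.2]
24 1.3 [14.  -9.2]
0 [[0.0, 0.0], [0.3, -0.7], [0.6, -1.3], [1.0, -2.0], [1.4, -2.6], [1.8, -3.2], [2.3, -3.8]]
6 [[0.0, 0.0], [0.5, -0.6], [1.0, -1.1], [1.5, -1.6], [2.1, -2.1], [2.7, -2.5], [3.3, -3.0]]
12 [[0.0, 0.0], [0.6, -0.4], [1.3, -0.7], [1.9, -1.1], [2.6, -1.4], [3.3, -1.6], [4.0, -1.8]]
18 [[0.0, 0.0], [0.7, -0.2], [1.4, -0.3], [2.2, -0.4], [2.9, -0.5], [3.7, -0.6], [4.4, -0.6]]
24 [[0.0, 0.0]]
```

{"name": "apply_moves", "arguments": {
  "grip": [0,0,0,0,0,0,0],
  "linear": [
    [0,0.3,-0.7],
    [0,0.6,-1.3],
    [0,1.0,-2.0],
    [0,1.4,-2.6],
    [0,1.8,-3.2],
    [0,2.3,-3.8],
    [0,2.3,-3.8]
  ],
  "roll": [0,0,0,0,0,0,0]
}}

```text
time_s: 4.3
eef_pos: [0.4461, 0.1955, 0.1317]
tool_rot: [-3.138, 0.004, 2.011]
force: [-7.7, -3.9, 5.3]
gripper_width: 0.0093
```

```bash
python3 -c "
from go import *
s=ctrl.state();print(s['eef_pos'],s['gripper_width'],s['force'],handle(.39))
im=ctrl.get_image('side')[90:210,180:340,::-1];cv2.imwrite('pics/s3.png',cv2.resize(im,None,fx=4.5,fy=4.5,interpolation=cv2.INTER_CUBIC))"
```

```text
[0.4461 0.1955 0.1317] 0.009268463957793429 [-7.6697 -3.9163  5.3407] [0.4454 0.1987 0.148 ]
```

View pics/s3.png

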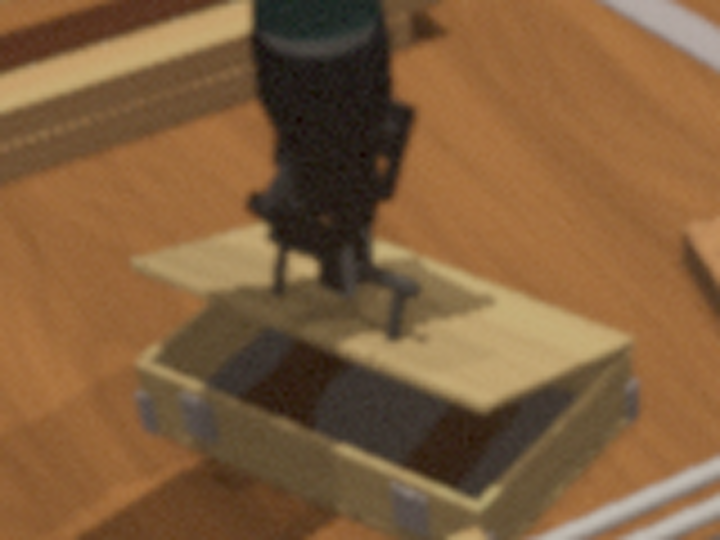

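{"name": "apply_moves", "arguments": {
  "grip": [0,0,0,0,0,0],
  "linear": [
    [0,0.5,-0.6],
    [0,1.0,-1.1],
    [0,1.5,-1.6],
    [0,2.1,-2.1],
    [0,2.7,-2.5],
    [0,3.3,-3.0]
  ],
  "roll": [0,0,0,0,0,0]
}}

```text
time_s: 4.95
eef_pos: [0.4747, 0.2091, 0.1626]
tool_rot: [-3.134, 0.005, 2.011]
force: [-5.6, -4.5, 0.4]
gripper_width: 0.0094
```

{"name": "apply_moves", "arguments": {
  "grip": [0,0,0,0,0,0],
  "linear": [
    [0,0.6,-0.4],
    [0,1.3,-0.8],
    [0,1.9,-1.2],
    [0,2.6,-1.5],
    [0,3.3,-1.7],
    [0,4.0,-1.9]
  ],
  "roll": [0,0,0,0,0,0]
}}

```text
time_s: 5.55
eef_pos: [0.5115, 0.2266, 0.1835]
tool_rot: [-3.134, 0.005, 2.011]
force: [-5.9, -4.2, 7.8]
gripper_width: 0.0093
```

```bash
python3 -c "
from go import *
s=ctrl.state();print(s['eef_pos'],s['gripper_width'],s['force'],handle(1.0))
im=ctrl.get_image('side')[70:210,170:350,::-1];cv2.imwrite('pics/s4.png',cv2.resize(im,None,fx=4.2,fy=4.2,interpolation=cv2.INTER_CUBIC))"
```

```text
[0.5115 0.2266 0.1835] 0.009302919554711908 [-5.9408 -4.2095  7.8126] [0.5119 0.2304 0.196 ]
```

View pics/s4.png

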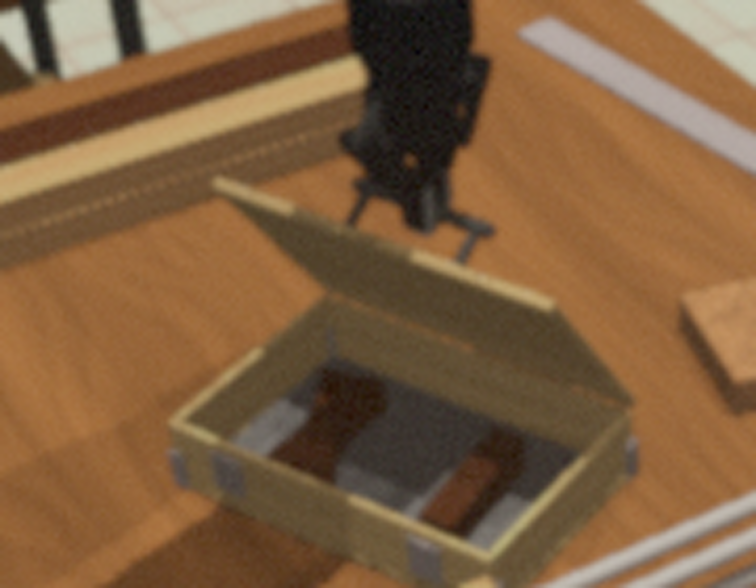

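{"name": "apply_moves", "arguments": {
  "grip": [0,0,0,0,0,0],
  "linear": [
    [0,0.7,0],
    [0,1.4,0],
    [0,2.2,-0.1],
    [0,2.9,-0.2],
    [0,3.7,-0.2],
    [0,4.4,-0.2]
  ],
  "roll": [0,0,0,0,0,0]
}}

```text
time_s: 6.2
eef_pos: [0.5554, 0.2476, 0.188]
tool_rot: [3.14, 0.004, 2.011]
force: [-2.8, -1.5, 5.1]
gripper_width: 0.0095
```

```bash
python3 -c "
from go import *
s=ctrl.state();print(s['eef_pos'],s['gripper_width'],s['force'],handle(1.3))
im=ctrl.get_image('side')[70:210,170:350,::-1];cv2.imwrite('pics/s5.png',cv2.resize(im,None,fx=4.2,fy=4.2,interpolation=cv2.INTER_CUBIC))
cv2.imwrite('pics/w5.png',ctrl.get_image('wrist')[:,:,::-1])"
```

```text
[0.5554 0.2476 0.188 ] 0.009528823606820534 [-2.8471 -1.5417  5.1163] [0.5511 0.2491 0.2014]
```

View pics/s5.png

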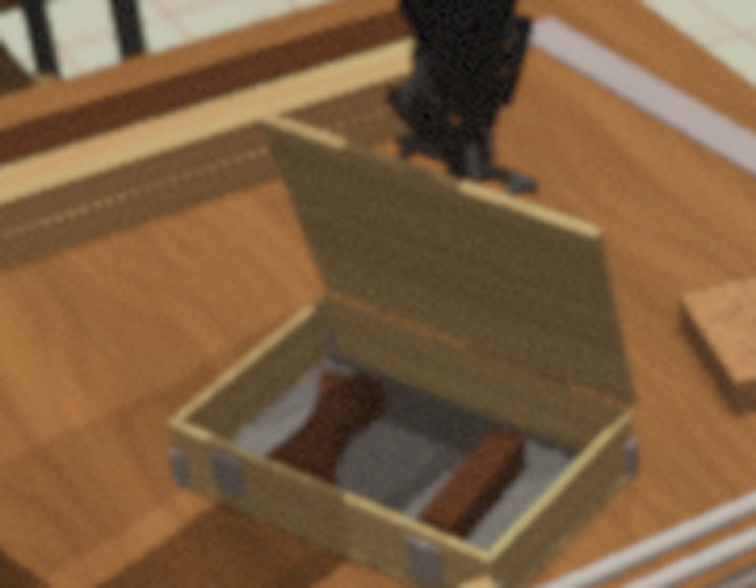

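View pics/w5.png

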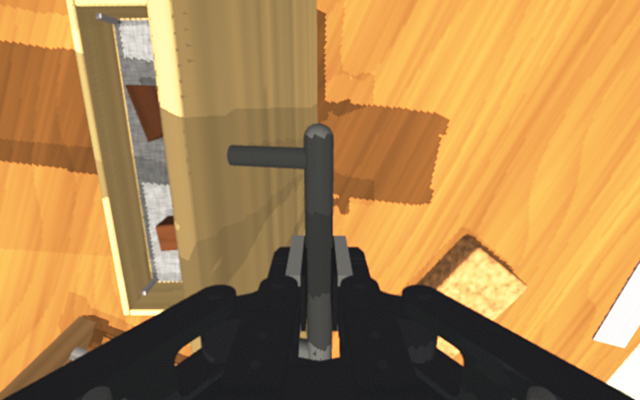

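{"name": "apply_moves", "arguments": {
  "grip": [0.3,0.3,0.3,0.3,0.3,0.3,0.3,0.3],
  "linear": [
    [0,0,0],
    [0,0,0],
    [0,0,0],
    [0,0,-2],
    [0,0,-4],
    [0,0,-7],
    [0,0,-9],
    [0,0,-9]
  ],
  "roll": [0,0,0,0,0,0,0,0]
}}

```text
time_s: 7.1
eef_pos: [0.5583, 0.2491, 0.2817]
tool_rot: [3.131, 0.005, 2.011]
force: [0.6, -0.0, 0.9]
gripper_width: 0.0257
```

```bash
python3 -c "
from go import *
s=ctrl.state();print(s['eef_pos'],s['gripper_width'],s['force'])
im=ctrl.get_image('side')[70:210,170:350,::-1];cv2.imwrite('pics/s6.png',cv2.resize(im,None,fx=4.2,fy=4.2,interpolation=cv2.INTER_CUBIC))
go(case(.0,0,.275),CA+np.pi);go(case(.0,0,.185),CA+np.pi)
"
```

```text
[0.5583 0.2491 0.2817] 0.025699627352507 [ 0.5953 -0.0372  0.95  ]
t 7.15 shift [ 0.25 -9.45  0.38] roll -1.575
t 7.15 shift [ 0.29 -9.51  9.38] roll -1.575
```

View pics/s6.png

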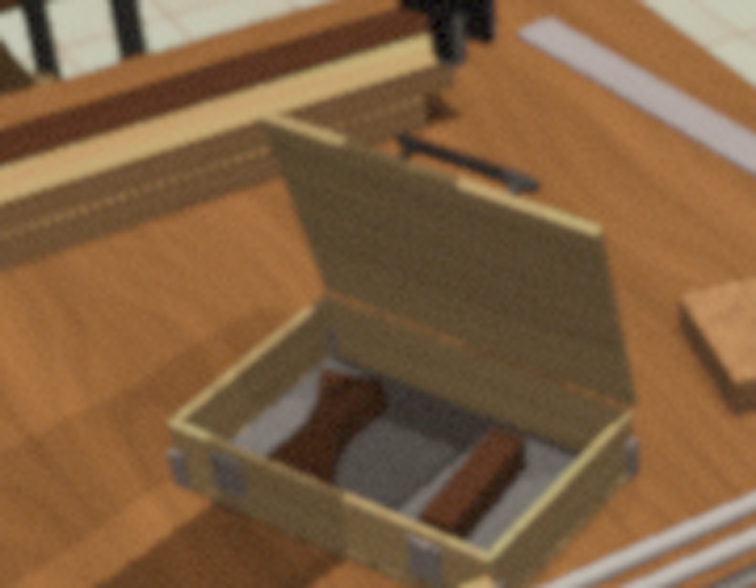

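Lid stays at about 1.3 rad, handle released. Go to the inner side, turned for the push and the key.

{"name": "apply_moves", "arguments": {
  "grip": [0,0,0,0,0,0,0,0,0,0],
  "linear": [
    [0.2,-3,0.3],
    [0.2,-6,0.3],
    [0.2,-9.5,0.3],
    [0.2,-9.5,0.3],
    [0.2,-9.5,0.3],
    [0.2,-9.5,0.3],
    [0.2,-9.5,0.3],
    [0.2,-9.5,0.3],
    [0.2,-9.5,0.3],
    [0.2,-9.5,0.3]
  ],
  "roll": [-1.575,-1.575,-1.575,-1.575,-1.575,-1.575,-1.575,-1.575,-1.575,-1.575]
}}

```text
time_s: 8.15
eef_pos: [0.4695, 0.2098, 0.2738]
tool_rot: [-3.138, 0.004, -2.766]
force: [-0.9, -0.1, -0.1]
gripper_width: 0.0002
```

{"name": "apply_moves", "arguments": {
  "grip": [0,0,0,0],
  "linear": [
    [0,0,3],
    [0,0,6],
    [0,0,9],
    [0,0,9]
  ],
  "roll": [-0.08,-0.08,-0.08,-0.08]
}}

```text
time_s: 8.55
eef_pos: [0.4651, 0.2082, 0.1777]
tool_rot: [-3.14, -0.008, -2.686]
force: [-0.7, 0.1, -0.4]
gripper_width: 0.0004
```

```bash
python3 -c "
from go import *
s=ctrl.state();print(s['eef_pos'],s['tool_rot'],s['gripper_width'],s['force'])
im=ctrl.get_image('side')[50:210,170:350,::-1];cv2.imwrite('pics/s7.png',cv2.resize(im,None,fx=3.7,fy=3.7,interpolation=cv2.INTER_CUBIC))
go(case(.0,0,.185),CA+np.pi);go(case(.09,0,.185),CA+np.pi)
"
```

```text
[0.4651 0.2082 0.1777] [-3.14   -0.0079 -2.6858] 0.00043372904840256293 [-0.7158  0.1253 -0.3515]
t 8.6 shift [-0.43  0.01 -0.46] roll 0.011
t 8.6 shift [-9.43 -0.08 -0.49] roll 0.011
```

View pics/s7.png

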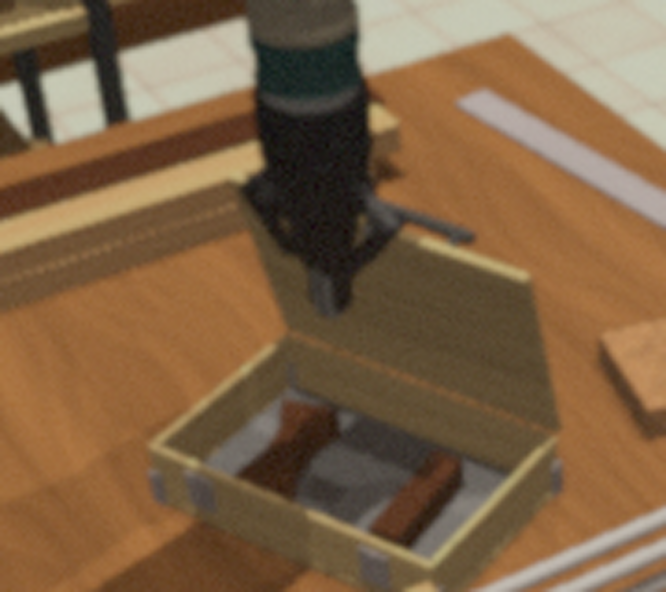

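{"name": "apply_moves", "arguments": {
  "grip": [0,0,0,0,0,0,0,0],
  "linear": [
    [-1.2,0,0],
    [-2.4,0,0],
    [-3.6,0,0],
    [-4.8,0,0],
    [-6,0,0],
    [-7.2,0,0],
    [-8,0,0],
    [-8,0,0]
  ],
  "roll": [0,0,0,0,0,0,0,0]
}}

```text
time_s: 9.4
eef_pos: [0.5417, 0.2452, 0.1818]
tool_rot: [-3.139, 0.001, -2.686]
force: [-0.2, 0.2, -0.8]
gripper_width: -0.0004
```

```bash
python3 -c "
from go import *
s=ctrl.state();print(s['eef_pos'],s['tool_rot'],s['gripper_width'],s['force'])
im=ctrl.get_image('side')[50:210,170:350,::-1];cv2.imwrite('pics/s8.png',cv2.resize(im,None,fx=3.7,fy=3.7,interpolation=cv2.INTER_CUBIC))
go(case(.1,0,.18),CA+np.pi)
"
```

```text
[0.5417 0.2452 0.1818] [-3.1388  0.0008 -2.6856] -0.00038841173534536345 [-0.2302  0.1537 -0.7944]
t 9.45 shift [-2.27 -0.09  0.08] roll 0.011
```

View pics/s8.png

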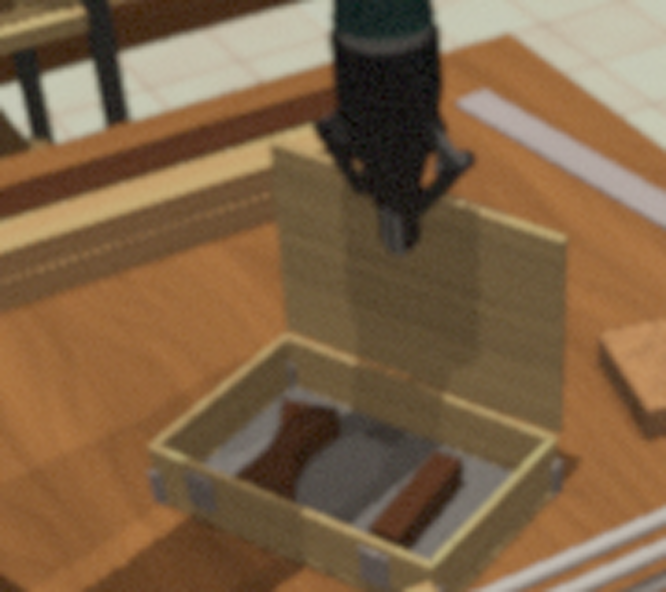

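{"name": "apply_moves", "arguments": {
  "grip": [0,0,0,0,0],
  "linear": [
    [-0.6,0,0],
    [-1.2,0,0],
    [-1.6,0,0],
    [-2.0,0,0],
    [-2.0,0,0]
  ],
  "roll": [0,0,0,0,0]
}}

```text
time_s: 9.95
eef_pos: [0.5586, 0.2536, 0.1804]
tool_rot: [-3.139, -0.002, -2.686]
force: [-0.1, -1.2, 0.1]
gripper_width: 0.0002
```

{"name": "apply_moves", "arguments": {
  "grip": [0,0,0],
  "linear": [
    [-0.3,0,0],
    [-0.6,0,0],
    [-0.6,0,0]
  ],
  "roll": [0,0,0]
}}

```text
time_s: 10.25
eef_pos: [0.559, 0.2539, 0.1803]
tool_rot: [-3.139, -0.014, -2.686]
force: [-12.7, -7.0, 8.0]
gripper_width: -0.0001
```

{"name": "apply_moves", "arguments": {
  "grip": [0,0,0,0.4,0.5,0.5,0.5,0.5,0.5],
  "linear": [
    [-0.4,0,0],
    [-0.4,0,0],
    [-0.4,0,0],
    [2,0,0],
    [6,0,0],
    [11,0,-4],
    [15,0,-8],
    [15,0,-8],
    [15,0,-8]
  ],
  "roll": [0,0,0,0,0,0,0,0,0]
}}

```text
time_s: 11.15
eef_pos: [0.4262, 0.1887, 0.2661]
tool_rot: [-3.137, -0.006, -2.686]
force: [0.3, -0.1, 0.3]
gripper_width: 0.0428
```

```bash
python3 -c "
from go import *
s=ctrl.state();print(s['eef_pos'],s['tool_rot'],s['gripper_width'],s['force'])
im=ctrl.get_image('side')[50:210,170:350,::-1];cv2.imwrite('pics/s9.png',cv2.resize(im,None,fx=3.7,fy=3.7,interpolation=cv2.INTER_CUBIC))
cv2.imwrite('pics/w9.png',ctrl.get_image('wrist')[:,:,::-1])
for q in (1.65,1.7,1.75):
  P=[case(.085-.17*np.cos(q),d,.055+.17*np.sin(q)) for d in(.13,-.13)]
  print(q,((proj('side',P)-[170,50]+.5)*3.7-.5).tolist())
m=ctrl.silhouettes('wrist','key');m2=ctrl.silhouettes('wrist','spline')
for d in m[:2]+m2[:2]: print(d['p'],d['at'],d['mask'].sum())
if m: np.save('pics/key.npy',m[0]['mask'])
c=ctrl.get_calibration('wrist');np.save('pics/w9T.npy',c['T'])
"
```

```text
[0.4262 0.1887 0.2661] [-3.1374 -0.0056 -2.686 ] 0.04279121920293128 [ 0.3193 -0.0797  0.2914]
1.65 [[271.2606102158757, 139.33972609724677], [565.4994400123812, 238.30480082995157]]
1.7 [[278.3227281106004, 135.4718669780651], [571.742944981606, 233.6953252429896]]
1.75 [[285.3390496994249, 132.1599175691437], [577.8880926116103, 229.67205919133158]]
0.88 [374.9, 189.1] 2979
0.9 [265.4, 194.6] 2253
```

View pics/s9.png

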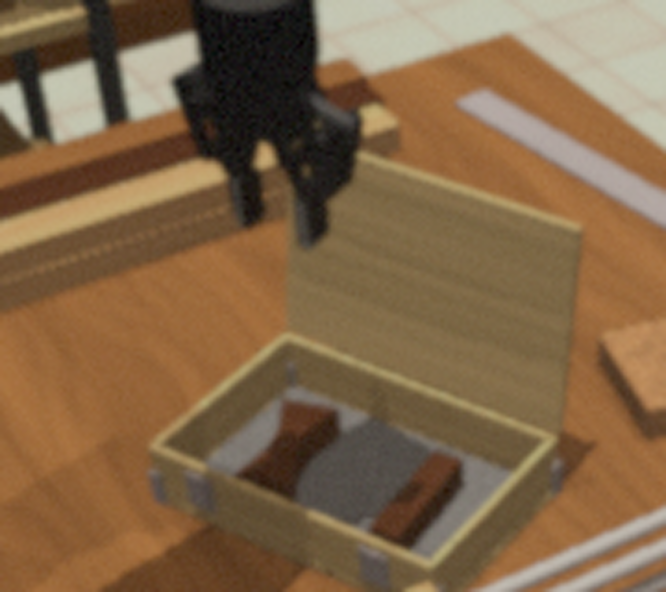

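View pics/w9.png

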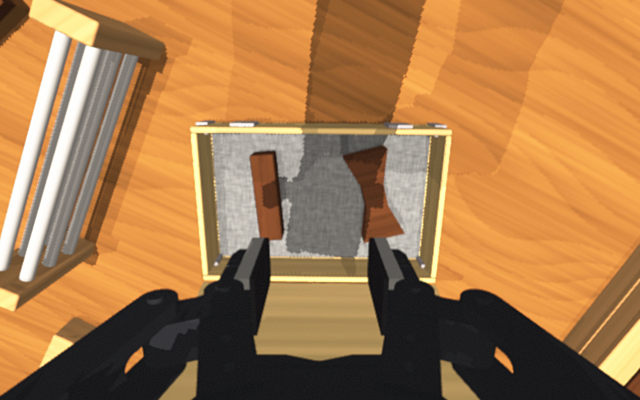

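```bash
python3 - <<'E'
from go import *
im=cv2.imread("pics/w9.png")
cv2.imwrite("pics/w9z.png",cv2.resize(im[110:260,180:460],None,fx=2.8,fy=2.8,interpolation=cv2.INTER_CUBIC))
m=np.load("pics/key.npy").astype(np.uint8);cs,_=cv2.findContours(m,0,1)
c=max(cs,key=len);a=cv2.approxPolyDP(c,3,True)[:,0];print(a.tolist())
cv2.drawContours(im,cs,-1,(0,255,0),1)
cv2.imwrite("pics/w9k.png",cv2.resize(im[130:260,320:430],None,fx=4.6,fy=4.6,interpolation=cv2.INTER_NEAREST))
E
```

```text
[[383, 145], [343, 155], [361, 188], [363, 241], [403, 232], [386, 202], [383, 180], [387, 148]]
```

View pics/w9k.png

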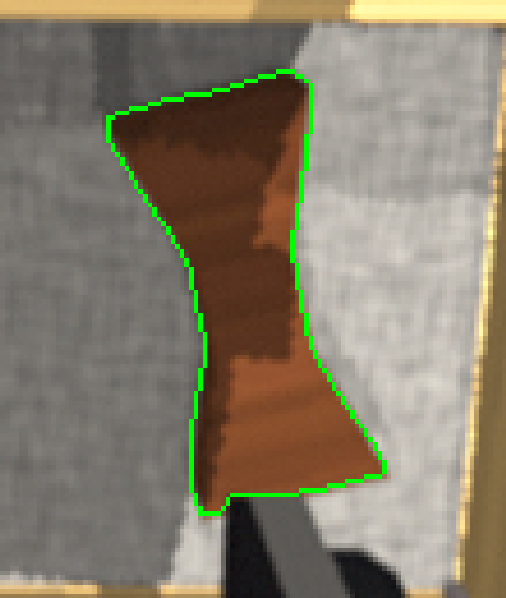

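View pics/w9z.png

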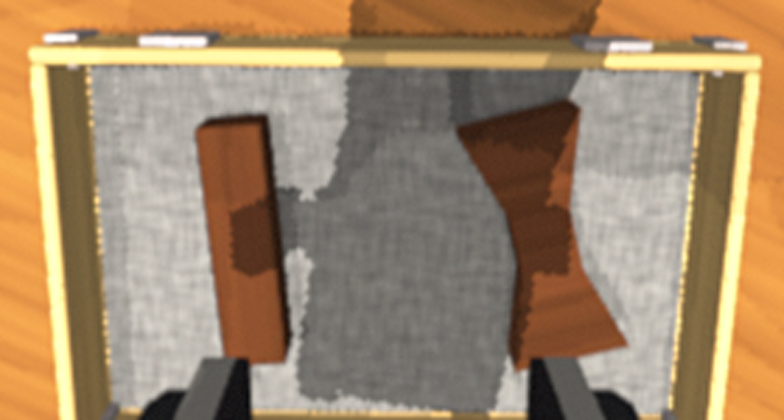

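```bash
cat > kfit.py <<'E'
from go import *
from scipy.optimize import minimize
O=np.array([(.05,.024),(.013,.012),(-.013,.012),(-.05,.024),(-.05,-.024),(-.013,-.012),(.013,-.012),(.05,-.024)])
S=8
def sil(n,c,th,z0,box,O=O,h=.028):
    x,y,a=th;R=np.array([[np.cos(a),-np.sin(a)],[np.sin(a),np.cos(a)]])
    q=O@R.T+[x,y];im=np.zeros(((box[1]-box[0])*S,(box[3]-box[2])*S),np.uint8)
    f=lambda z:(proj(n,np.c_[q,np.full(len(q),z)],c)-[box[2],box[0]]+.5)*S-.5
    t,b=f(z0+h),f(z0)
    for P in [t,b]: cv2.fillPoly(im,[P.round().astype(np.int32)],1)
    for i in range(len(q)):
        j=(i+1)%len(q);cv2.fillPoly(im,[np.array([t[i],t[j],b[j],b[i]]).round().astype(np.int32)],1)
    return cv2.resize(im.astype(np.float32),None,fx=1/S,fy=1/S,interpolation=cv2.INTER_AREA)
def fit(n,c,mask,th0,z0,box,**k):
    m=mask[box[0]:box[1],box[2]:box[3]].astype(float)
    def cost(p): 
        s=sil(n,c,np.array(th0)+np.array(p)*[.01,.01,.1],z0,box,**k);return 1-np.minimum(s,m).sum()/np.maximum(s,m).sum()
    r=minimize(cost,[0,0,0],method="Nelder-Mead",options=dict(initial_simplex=[[0,0,0],[1,0,0],[0,1,0],[0,0,1]],xatol=.01,fatol=1e-4))
    return np.array(th0)+r.x*[.01,.01,.1],r.fun
E
python3 - <<'E'
from kfit import *
c=ctrl.get_calibration("wrist");m=np.load("pics/key.npy")
p=case(0,.062,0)
for a in(CA-.1,CA+.1): print(fit("wrist",c,m,[p[0],p[1],a],.006,(130,236,320,430)))
th,_=fit("wrist",c,m,[p[0],p[1],CA+.1],.006,(130,236,320,430))
d=np.array([th[0]-CX,th[1]-CY]);print("case frame",d@[np.cos(CA),np.sin(CA)],d@[-np.sin(CA),np.cos(CA)],th[2]-CA)
# case check: rim corners
print(proj("wrist",[case(-.085,.13,.055),case(-.085,-.13,.055)]))
E
```

```text
(array([0.4349, 0.2621, 0.7048]), np.float64(0.03451652907957692))
(array([0.435 , 0.2621, 0.7078]), np.float64(0.03408957829850201))
case frame -0.01024670742651314 0.06169751500183857 0.2627605599143585
[[451.8823 131.4176]
 [186.5246 127.995 ]]
```

```bash
python3 -c "
from go import *
go([.435,.262,.16],.7065+np.pi)"
```

```text
t 11.35 shift [-4.19  6.2  10.07] roll -0.251
```

{"name": "apply_moves", "arguments": {
  "grip": [0.6,0.6,0.6,0.6],
  "linear": [
    [0,3,3],
    [0,6.2,6],
    [0,6.2,8],
    [0,6.2,8]
  ],
  "roll": [-0.13,-0.25,-0.25,-0.25]
}}

```text
time_s: 11.75
eef_pos: [0.3945, 0.2433, 0.1767]
tool_rot: [3.138, -0.023, -2.434]
force: [-0.0, -0.4, 0.4]
gripper_width: 0.0514
```

```bash
python3 - <<'E'
from kfit import *
s=ctrl.state();print(s['eef_pos'],s['tool_rot'])
c=ctrl.get_calibration("wrist")
im=ctrl.get_image("wrist");cv2.imwrite("pics/w10.png",im[:,:,::-1])
for n,z in(("wrist",.006),("side",.006)):
    if n=="side": c=ctrl.get_calibration("side");im=ctrl.get_image("side")
    r=ctrl.silhouettes(n,"key")
    for d in r[:2]: print(n,d["p"],d["at"],d["mask"].sum())
    if r:
        ys,xs=np.where(r[0]["mask"]);box=(max(0,ys.min()-12),ys.max()+12,xs.min()-12,xs.max()+12)
        th,e=fit(n,c,r[0]["mask"],[.435,.262,.7],z,box);print(th,e,box)
        v=im[:,:,::-1].copy();cs,_=cv2.findContours(r[0]["mask"].astype(np.uint8),0,1);cv2.drawContours(v,cs,-1,(0,255,0),1)
        sm=sil(n,c,th,z,box)>.5;cs,_=cv2.findContours(sm.astype(np.uint8),0,1,offset=(int(box[2]),int(box[0])));cv2.drawContours(v,cs,-1,(255,0,0),1)
        v=v[box[0]:box[1],box[2]:box[3]];f=min(6,550/v.shape[0]);cv2.imwrite(f"pics/k10_{n}.png",cv2.resize(v,None,fx=f,fy=f,interpolation=cv2.INTER_NEAREST))
go([.435,.262,.12],.7065+np.pi)
E
```

```text
[0.3945 0.2433 0.1767] [ 3.1381 -0.0231 -2.434 ]
wrist 0.72 [302.7, 221.8] 4701
wrist 0.46 [66.0, 340.7] 7238
[0.4376 0.2632 0.7071] 0.0391242098701704 (np.int64(157), np.int64(295), np.int64(262), np.int64(341))
side 0.79 [248.4, 168.7] 356
[0.4419 0.2653 0.7279] 0.27316713663163295 (np.int64(147), np.int64(195), np.int64(223), np.int64(273))
t 11.95 shift [-4.   -0.97  6.16] roll -0.001
```

View pics/w10.png

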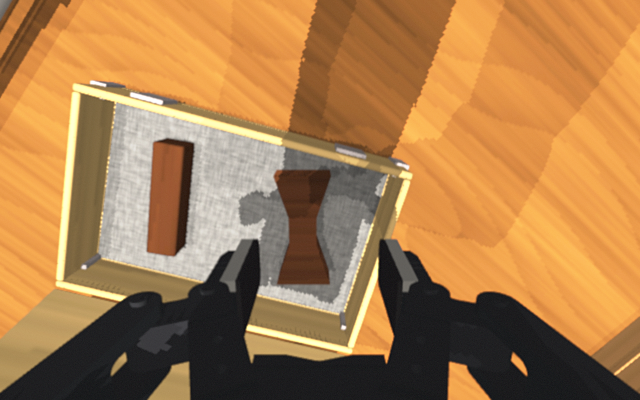

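View pics/k10_wrist.png

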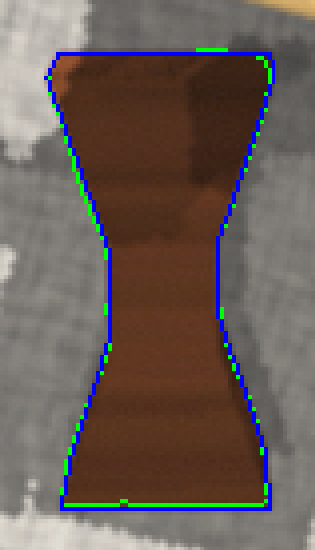

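```bash
ls -la pics | tail -8
```

```text
-rw-r--r-- 1 agent agent 374850 Dec  6 09:19 w10.png
-rw-r--r-- 1 agent agent 339858 Dec  6 09:14 w2.png
-rw-r--r-- 1 agent agent 362192 Dec  6 09:15 w5.png
-rw-r--r-- 1 agent agent 389785 Dec  6 09:17 w9.png
-rw-r--r-- 1 agent agent    256 Dec  6 09:17 w9T.npy
-rw-r--r-- 1 agent agent 186559 Dec  6 09:17 w9k.png
-rw-r--r-- 1 agent agent 404831 Dec  6 09:17 w9z.png
-rw-r--r-- 1 agent agent 355328 Dec  6 09:11 wrist0.png
```

```bash
python3 - <<'E'
from kfit import *
s=ctrl.state();print(s['eef_pos'],s['tool_rot'],abs(s['qd']).max())
c=ctrl.get_calibration("wrist")
im=ctrl.get_image("wrist")
r=ctrl.silhouettes("wrist","key");m=r[0]["mask"];print(r[0]["p"],r[0]["at"])
box=(157,295,262,341)
for z in(.006,.009):print(fit("wrist",c,m,[.437,.263,.7],z,box))
go([.4376,.2632,.12],.707+np.pi)
print(case(0,0,0),s['tool_rot'])
E
```

```text
[0.3989 0.244  0.1821] [ 3.1413 -0.0127 -2.4365] 0.012240713343559962
0.69 [302.0, 213.5]
(array([0.4374, 0.263 , 0.7013]), np.float64(0.036730628642713925))
(array([0.4369, 0.2626, 0.7047]), np.float64(0.04685053157397434))
t 12.05 shift [-4.26 -1.03  6.2 ] roll -0.002
[0.4708 0.2108 0.    ] [ 3.1413 -0.0127 -2.4365]
```

{"name": "apply_moves", "arguments": {
  "grip": [0.6,0.6,0.6,0.6,0.6],
  "linear": [
    [-2,-0.5,3],
    [-4.25,-1.05,6],
    [-4.25,-1.05,6.2],
    [-4.25,-1.05,6.2],
    [-4.25,-1.05,6.2]
  ],
  "roll": [0,0,0,0,0]
}}

```text
time_s: 12.55
eef_pos: [0.4379, 0.2629, 0.1214]
tool_rot: [-3.141, -0.01, -2.437]
force: [0.2, 1.1, -0.7]
gripper_width: 0.0515
```

```bash
python3 -c "
from go import *
go([.4375,.263,.011],.705+np.pi);s=ctrl.state();print(s['eef_pos'],s['tool_rot'])
cv2.imwrite('pics/w11.png',ctrl.get_image('wrist')[:,:,::-1])"
```

```text
t 12.55 shift [-0.09  0.04 11.04] roll -0.0
[0.4379 0.2629 0.1214] [-3.1413 -0.0105 -2.437 ]
```

View pics/w11.png

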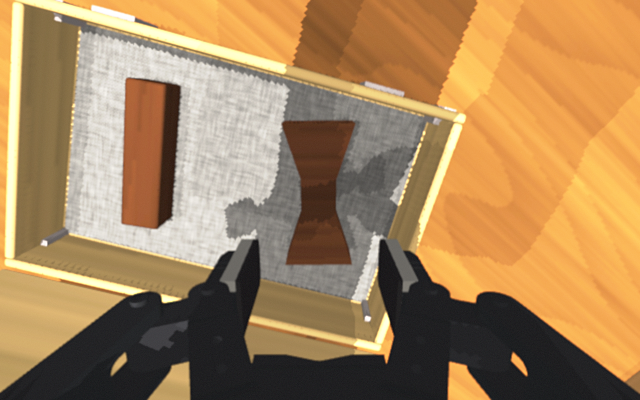

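{"name": "apply_moves", "arguments": {
  "grip": [0.43,0.43,0.43,0.43,0.43,0.43],
  "linear": [
    [-0.1,0,2],
    [-0.1,0,4],
    [-0.1,0,5.5],
    [-0.1,0,6.5],
    [-0.1,0,7],
    [-0.1,0,7]
  ],
  "roll": [0,0,0,0,0,0]
}}

```text
time_s: 13.2
eef_pos: [0.4382, 0.2632, 0.0518]
tool_rot: [-3.141, -0.01, -2.437]
force: [0.3, -0.4, 0.1]
gripper_width: 0.0366
```

```bash
python3 -c "
from go import *
go([.4375,.263,.012],.705+np.pi);s=ctrl.state();print(s['eef_pos'],s['tool_rot'],s['force'])
im=ctrl.get_image('side')[90:210,170:350,::-1];cv2.imwrite('pics/s12.png',cv2.resize(im,None,fx=4.2,fy=4.2,interpolation=cv2.INTER_CUBIC))
cv2.imwrite('pics/w12.png',ctrl.get_image('wrist')[:,:,::-1])"
```

```text
t 13.2 shift [0.03 0.03 3.98] roll -0.0
[0.4382 0.2632 0.0518] [-3.141  -0.0096 -2.4369] [ 0.2935 -0.3855  0.0905]
```

View pics/w12.png

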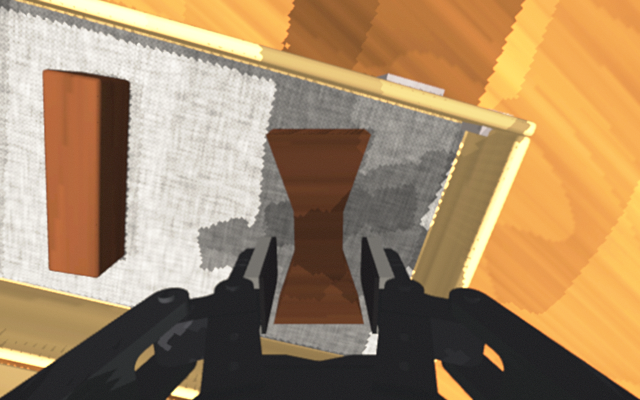

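View pics/s12.png

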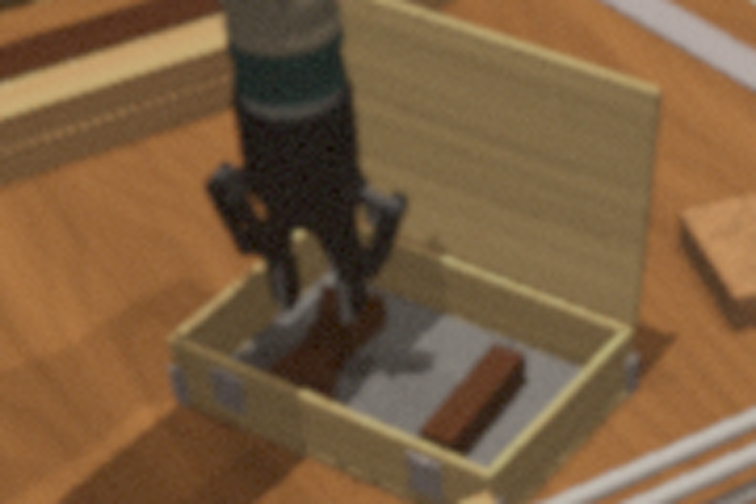

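{"name": "apply_moves", "arguments": {
  "grip": [0.43,0.43,0.43,0.43,0.43,0.43],
  "linear": [
    [0,0,1],
    [0,0,2],
    [0,0,3],
    [0,0,3.6],
    [0,0,3.9],
    [0,0,3.9]
  ],
  "roll": [0,0,0,0,0,0]
}}

```text
time_s: 13.9
eef_pos: [0.4381, 0.263, 0.0127]
tool_rot: [-3.141, -0.01, -2.437]
force: [-0.2, 0.3, -0.6]
gripper_width: 0.0368
```

{"name": "apply_moves", "arguments": {
  "grip": [0,0,0,0,0,0],
  "linear": [
    [0,0,0],
    [0,0,0],
    [0,0,0],
    [0,0,0],
    [0,0,0],
    [0,0,0]
  ],
  "roll": [0,0,0,0,0,0],
  "newtons": 50
}}

```text
time_s: 14.5
eef_pos: [0.4385, 0.2632, 0.013]
tool_rot: [-3.141, -0.009, -2.437]
force: [0.8, 1.0, 2.1]
gripper_width: 0.0232
```

```bash
python3 -c "
from go import *
s=ctrl.state();print(s['eef_pos'],s['tool_rot'],s['force'],s['gripper_width'])
cv2.imwrite('pics/w13.png',ctrl.get_image('wrist')[:,:,::-1])"
```

```text
[0.4385 0.2632 0.013 ] [-3.1408 -0.009  -2.4369] [0.839  0.9511 2.1487] 0.02320104323976999
```

View pics/w13.png

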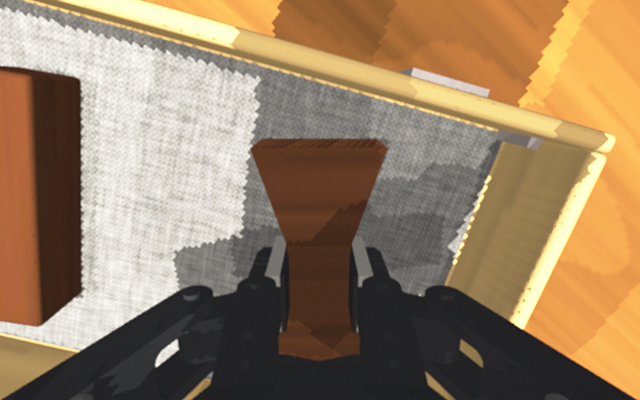

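{"name": "apply_moves", "arguments": {
  "grip": [0,0,0,0,0,0,0,0],
  "linear": [
    [0,0,-1.5],
    [0,0,-4],
    [0,0,-7],
    [0,0,-10],
    [0,0,-13],
    [0,0,-16],
    [0,0,-19],
    [0,0,-19]
  ],
  "roll": [0,0,0,0,0,0,0,0]
}}

```text
time_s: 15.35
eef_pos: [0.4424, 0.2656, 0.2073]
tool_rot: [-3.139, -0.001, -2.437]
force: [0.5, -0.8, -0.9]
gripper_width: 0.023
```

```bash
python3 -c "
from go import *
go([.48,-.279,.21],-.47+np.pi);s=ctrl.state();print(s['eef_pos'],s['tool_rot'],s['force'],s['gripper_width'])
im=ctrl.get_image('side')[50:210,170:350,::-1];cv2.imwrite('pics/s14.png',cv2.resize(im,None,fx=3.7,fy=3.7,interpolation=cv2.INTER_CUBIC))
cv2.imwrite('pics/w14.png',ctrl.get_image('wrist')[:,:,::-1])"
```

```text
t 15.35 shift [ 32.42 -43.93  -0.1 ] roll 1.175
[0.4424 0.2656 0.2073] [-3.1386 -0.0013 -2.4368] [ 0.4503 -0.7837 -0.9354] 0.022973117375874392
```

View pics/w14.png

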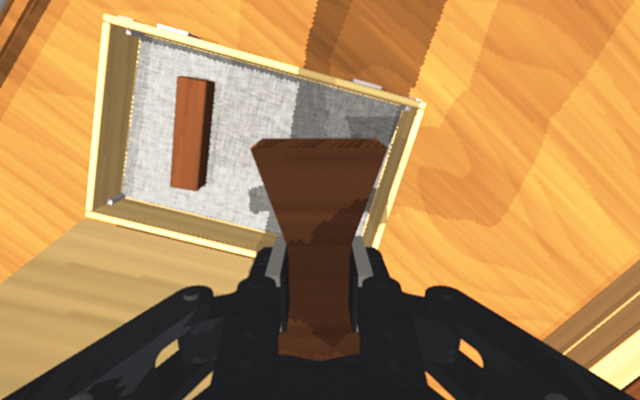

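View pics/s14.png

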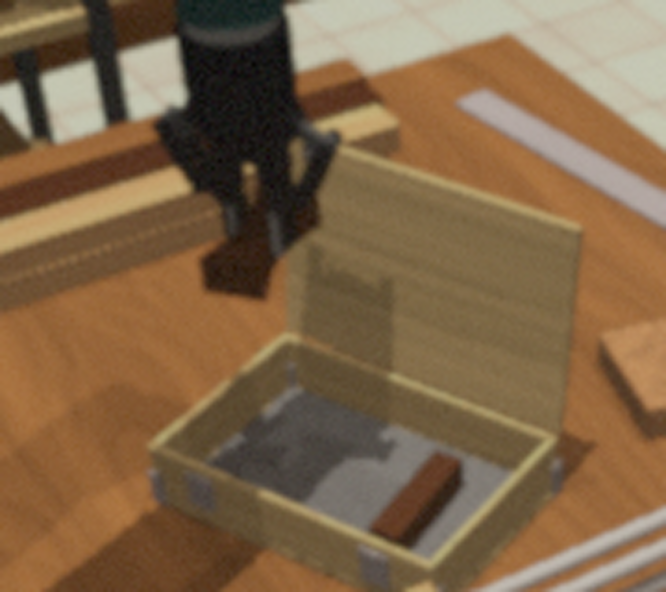

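{"name": "apply_moves", "arguments": {
  "grip": [0,0,0,0,0,0,0,0],
  "linear": [
    [1,-1.3,0],
    [3,-4,0],
    [5.5,-7.5,0],
    [8,-11,0],
    [10.5,-14,0],
    [13,-17.5,0],
    [15,-20.3,0],
    [16.2,-22,0]
  ],
  "roll": [0.05,0.13,0.21,0.29,0.37,0.45,0.53,0.58]
}}

```text
time_s: 16.25
eef_pos: [0.4571, -0.0102, 0.2023]
tool_rot: [-3.137, -0.011, -3.022]
force: [-0.1, 0.5, -0.8]
gripper_width: 0.0229
```

```bash
python3 -c "
from go import *
go([.48,-.279,.13],-.47+np.pi);s=ctrl.state();print(s['eef_pos'],s['tool_rot'],s['force'],s['gripper_width'])"
```

```text
t 16.25 shift [  0.86 -26.93   7.37] roll 0.59
[ 0.4571 -0.0102  0.2023] [-3.1368 -0.0108 -3.0219] [-0.0736  0.5093 -0.7506] 0.022906730923709342
```

{"name": "apply_moves", "arguments": {
  "grip": [0,0,0,0,0,0,0,0,0],
  "linear": [
    [-1,-3,0],
    [-2,-7,0],
    [-3,-11,0],
    [-4,-15,0],
    [-5,-19,0],
    [-6,-23,0],
    [-6.5,-26,0.5],
    [-6.5,-27,1],
    [-6.5,-27,1]
  ],
  "roll": [0.07,0.15,0.23,0.31,0.39,0.47,0.55,0.59,0.59]
}}

```text
time_s: 17.15
eef_pos: [0.5519, -0.2706, 0.1896]
tool_rot: [-3.132, -0.012, 2.67]
force: [-1.0, -0.2, -1.6]
gripper_width: 0.0229
```

{"name": "apply_moves", "arguments": {
  "grip": [0,0,0],
  "linear": [
    [0,0,0],
    [0,0,0],
    [0,0,0]
  ],
  "roll": [0,0,0]
}}

```text
time_s: 17.45
eef_pos: [0.5515, -0.2691, 0.1896]
tool_rot: [-3.133, -0.013, 2.671]
force: [-0.7, 0.8, -0.4]
gripper_width: 0.0228
```

```bash
python3 -c "
from go import *
go([.48,-.279,.13],-.47+np.pi);s=ctrl.state();print(s['eef_pos'],s['tool_rot'],s['gripper_width'])
c=ctrl.get_calibration('wrist');np.save('pics/w15T.npy',c['T'])
im=ctrl.get_image('wrist')[:,:,::-1];cv2.imwrite('pics/w15.png',im)
for n in('recess','board','key'):
  for d in ctrl.silhouettes('wrist',n)[:1]: print(n,d['p'],d['at'],d['mask'].sum())
cv2.imwrite('pics/s15.png',ctrl.get_image('side')[:,:,::-1])
"
```

```text
t 17.45 shift [ 5.85 -4.06  6.07] roll -0.0
[ 0.5515 -0.2691  0.1896] [-3.1325 -0.013   2.6715] 0.022787187282526142
recess 0.88 [255.0, 88.7] 37833
board 0.72 [251.5, 87.0] 37954
key 0.77 [318.0, 219.9] 18372
```

View pics/w15.png

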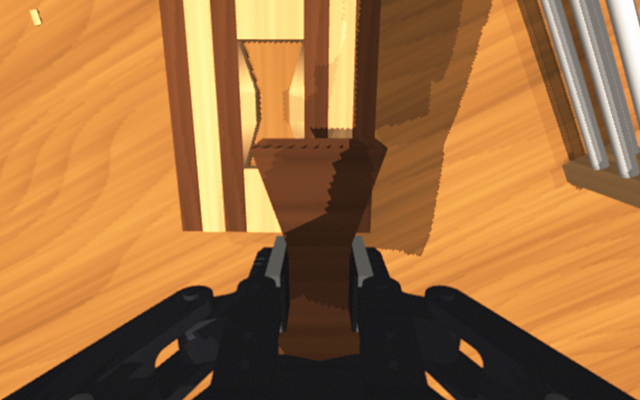

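View pics/s15.png

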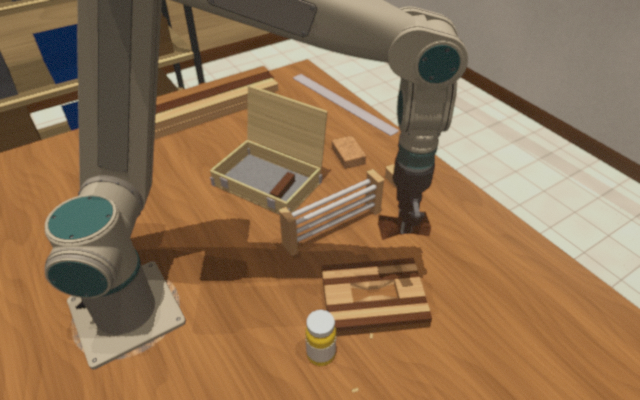

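{"name": "apply_moves", "arguments": {
  "grip": [0,0,0,0,0],
  "linear": [
    [-1.5,-2,0],
    [-3,-4,0],
    [-3,-4,0],
    [-3,-4,0],
    [-3,-4,0]
  ],
  "roll": [0,0,0,0,0]
}}

```text
time_s: 18.2
eef_pos: [0.5604, -0.3187, 0.19]
tool_rot: [-3.133, -0.012, 2.671]
force: [0.3, 0.4, -0.9]
gripper_width: 0.0232
```

```bash
python3 -c "
from go import *
s=ctrl.state();print(s['eef_pos'],s['tool_rot'],s['gripper_width'],abs(s['qd']).max())
c=ctrl.get_calibration('wrist');np.save('pics/w16T.npy',c['T'])
im=ctrl.get_image('wrist')[:,:,::-1];cv2.imwrite('pics/w16.png',im)
cv2.imwrite('pics/w16z.png',cv2.resize(im[0:200,220:440],None,fx=2.9,fy=2.9,interpolation=cv2.INTER_CUBIC))
"
```

```text
[ 0.5604 -0.3187  0.19  ] [-3.1327 -0.0123  2.6708] 0.023202394797633655 0.005933452808466717
```

View pics/w16z.png

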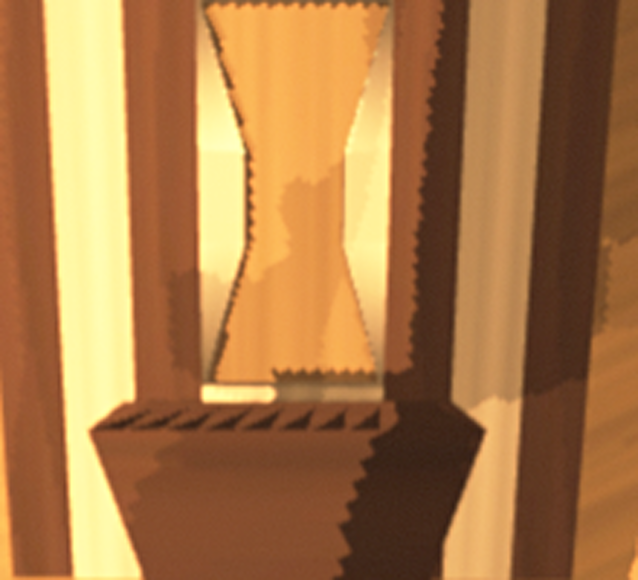

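```bash
python3 - <<'E'
from go import *
from scipy.optimize import least_squares
c=ctrl.get_calibration("wrist");c["T"]=np.load("pics/w16T.npy")
u=lambda p:(np.array(p,float)+.5)/2.9-.5+[220,0]
# recess local pts; tool +x ~ image up ; recess x axis yaw -0.47 => image up is -x_recess; image left?
print(proj("wrist",[[.4805,-.279,.035]],c), proj("wrist",[[.4805+.05*np.cos(-.47),-.279+.05*np.sin(-.47),.035]],c),proj("wrist",[[.4805-.02*np.sin(-.47),-.279+.02*np.cos(-.47),.035]],c))
pix=u([(247,152),(345,152),(248,245),(345,245),(213,383),(378,383)])
print("z35 points",atz("wrist",pix,.035,c))
loc=np.array([(-.0127,-.014),(-.0127,.014),(.0127,-.014),(.0127,.014),(.052,-.0262),(.052,.0262)])
def f(t):
    R=np.array([[np.cos(t[2]),-np.sin(t[2])],[np.sin(t[2]),np.cos(t[2])]])
    return (proj("wrist",np.c_[loc@R.T+t[:2],np.full(6,.035)],c)-pix).ravel()
r=least_squares(f,[.48,-.279,-.47],loss="soft_l1");print(r.x,f(r.x).reshape(-1,2).round(1).tolist())
E
```

```text
[[318.8021  67.5457]] [[318.7359 130.7111]] [[343.869   67.5619]]
z35 points [[ 0.4652 -0.2836  0.035 ]
 [ 0.4773 -0.2598  0.035 ]
 [ 0.4869 -0.2946  0.035 ]
 [ 0.4991 -0.2705  0.035 ]
 [ 0.5162 -0.3211  0.035 ]
 [ 0.5376 -0.2787  0.035 ]]
[ 0.4817 -0.2769 -0.4671] [[-0.8, -1.3], [0.9, -1.4], [-0.7, 0.1], [0.5, 0.1], [-2.6, 1.5], [3.1, 1.5]]
```

```bash
python3 - <<'E'
from go import *
c=ctrl.get_calibration("wrist");c["T"]=np.load("pics/w16T.npy")
u=lambda p:(np.array(p,float)+.5)/2.9-.5+[220,0]
t=np.array([.5604,-.3187,.19]);a=2.6708;X=np.array([np.cos(a),np.sin(a),0]);Y=np.array([np.sin(a),-np.cos(a),0])
for p,z in([(90,430),(485,430)],.211),([(130,402),(445,402)],.183),:
  q=atz("wrist",u(p),z,c)-t; print(q@X*1e3,q@Y*1e3)
go([.4817,-.2769,.10],-.467+np.pi)
# wrist picture pixel of key expected
E
```

```text
[50.8543 51.0004] [-22.967   24.2811]
[50.8013 50.9323] [-22.5528  23.4152]
t 18.25 shift [8.8  0.23 9.11] roll -0.004
```

{"name": "apply_moves", "arguments": {
  "grip": [0,0,0,0,0,0,0,0],
  "linear": [
    [2,0,2],
    [5,0.1,5],
    [8,0.2,8],
    [8.7,0.2,10],
    [8.7,0.2,11],
    [8.7,0.2,11],
    [8.7,0.2,11],
    [8.7,0.2,11]
  ],
  "roll": [0,0,0,0,0,0,0,0]
}}

```text
time_s: 19.05
eef_pos: [0.4842, -0.279, 0.0828]
tool_rot: [-3.132, -0.008, 2.671]
force: [0.4, -0.7, -0.7]
gripper_width: 0.0229
```

```bash
python3 -c "
from go import *
s=ctrl.state();print(s['eef_pos'],s['tool_rot'],s['gripper_width'],s['force'],abs(s['qd']).max())
a=s['tool_rot'][2];X=np.array([np.cos(a),np.sin(a),0]);Y=np.array([np.sin(a),-np.cos(a),0])
go(np.array([.4817,-.2769,.052])-.0009*X-.0005*Y,-.467+np.pi)
im=ctrl.get_image('wrist')[:,:,::-1];cv2.imwrite('pics/w17.png',im)
im=ctrl.get_image('side')[170:350,290:450,::-1];cv2.imwrite('pics/s17.png',cv2.resize(im,None,fx=3.2,fy=3.2,interpolation=cv2.INTER_CUBIC))
"
```

```text
[ 0.4842 -0.279   0.0828] [-3.1319 -0.0083  2.6712] 0.022854706572942307 [ 0.3693 -0.6967 -0.6819] 0.004186231276596579
t 19.05 shift [0.21 0.05 3.08] roll -0.003
```

View pics/w17.png

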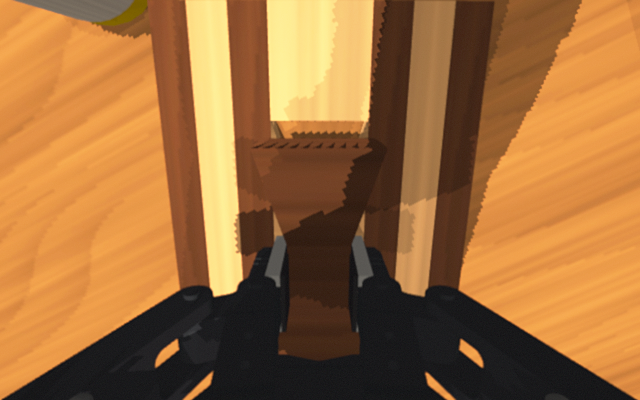

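View pics/s17.png

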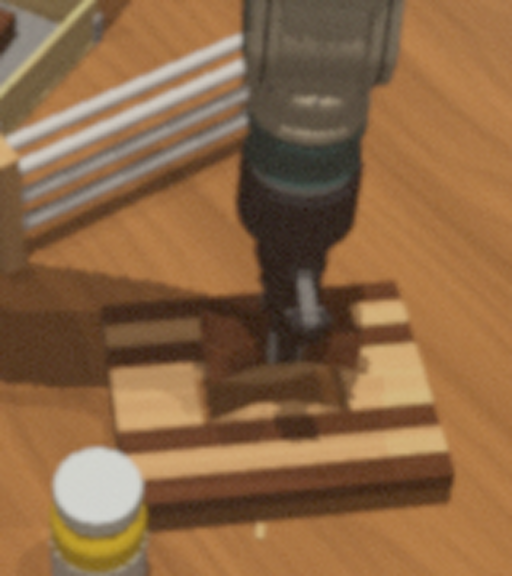

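```bash
python3 - <<'E'
from go import *
s=ctrl.state();t=s['eef_pos'];a=s['tool_rot'][2];X=np.array([np.cos(a),np.sin(a),0]);Y=np.array([np.sin(a),-np.cos(a),0])
im=cv2.imread("pics/w17.png")[105:165,235:400];cv2.imwrite("pics/w17z.png",cv2.resize(im,None,fx=4.8,fy=4.8,interpolation=cv2.INTER_CUBIC))
q=atz("wrist",[[272,122],[368,122]],.035)-t;print(q@X*1e3,q@Y*1e3)
E
```

```text
[54.338  54.4686] [-24.7336  26.1752]
```

View pics/w17z.png

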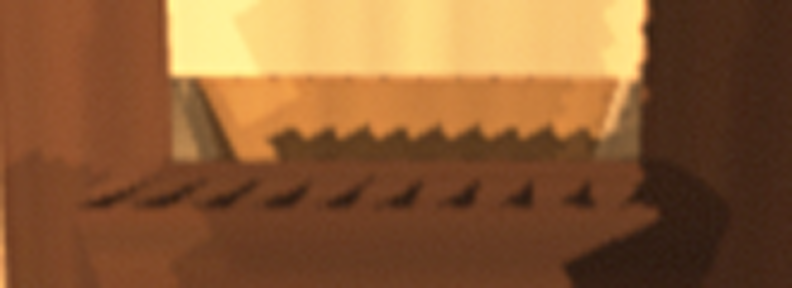

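{"name": "apply_moves", "arguments": {
  "grip": [0,0,0,0,0,0,0],
  "linear": [
    [0.22,0,0.8],
    [0.22,0,1.6],
    [0.22,0,2.3],
    [0.22,0,2.8],
    [0.22,0,3.0],
    [0.22,0,3.0],
    [0.22,0,3.0]
  ],
  "roll": [0,0,0,0,0,0,0]
}}

```text
time_s: 19.85
eef_pos: [0.4815, -0.2779, 0.0526]
tool_rot: [-3.132, -0.009, 2.671]
force: [0.3, -0.2, -1.0]
gripper_width: 0.0232
```

```bash
python3 -c "
from go import *
s=ctrl.state();t=s['eef_pos'];print(t,s['tool_rot'],s['gripper_width'],s['force'],abs(s['qd']).max())
a=s['tool_rot'][2];X=np.array([np.cos(a),np.sin(a),0]);Y=np.array([np.sin(a),-np.cos(a),0])
go(np.array([.4817,-.2769,.052])-.0009*X-.0005*Y,-.467+np.pi)
im=ctrl.get_image('wrist')[:,:,::-1];cv2.imwrite('pics/w18.png',cv2.resize(im[90:190,225:410],None,fx=4.3,fy=4.3,interpolation=cv2.INTER_CUBIC))
im=ctrl.get_image('side');r=im[240:345,310:440,::-1];cv2.imwrite('pics/s18.png',cv2.resize(r,None,fx=5.5,fy=5.5,interpolation=cv2.INTER_CUBIC))
r=im[80:260,190:450,::-1];cv2.imwrite('pics/s18b.png',cv2.resize(r,None,fx=3,fy=3,interpolation=cv2.INTER_CUBIC))
for zb in (.038,.042,.046,.05):
  kc=np.array([*(t[:2]+.0009*X[:2]+.0005*Y[:2]),zb]);P=[kc+sx*.05*X+sy*.024*Y for sx in(1,-1) for sy in(1,-1)]
  print(zb,((proj('side',P)-[310,240]+.5)*5.5-.5).round(0).tolist())
"
```

```text
[ 0.4815 -0.2779  0.0526] [-3.1321 -0.009   2.6712] 0.023168120539712806 [ 0.2689 -0.1502 -0.98  ] 0.005896305037989849
t 19.85 shift [-0.06  0.05  0.05] roll -0.003
0.038 [[220.0, 236.0], [238.0, 332.0], [459.0, 214.0], [484.0, 308.0]]
0.042 [[221.0, 230.0], [239.0, 326.0], [460.0, 208.0], [485.0, 302.0]]
0.046 [[221.0, 224.0], [239.0, 320.0], [461.0, 202.0], [486.0, 296.0]]
0.05 [[221.0, 218.0], [239.0, 314.0], [462.0, 196.0], [487.0, 290.0]]
```

View pics/w18.png

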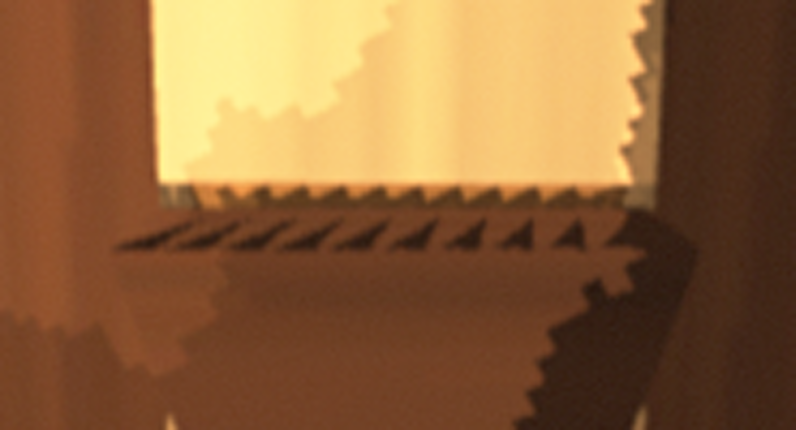

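View pics/s18.png

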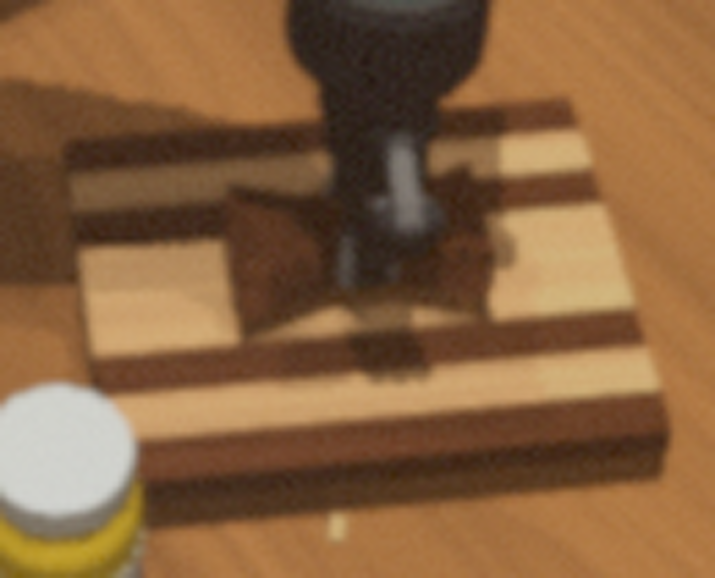

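View pics/s18b.png

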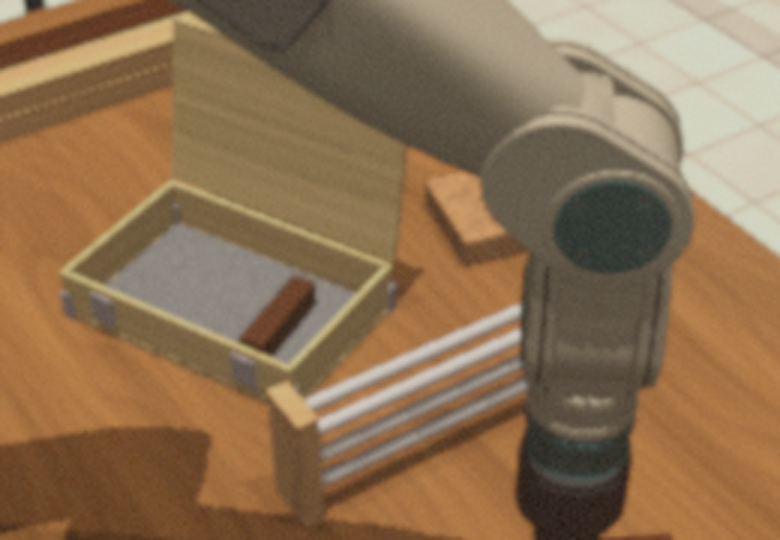

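```bash
python3 -c "
from go import *
im=np.mean([ctrl.get_image('side').astype(float) for _ in range(6)],0)
r=im[265:310,340:410,::-1];r=np.clip(r*1.0,0,160)/160;r=(r**.6*255).astype(np.uint8);cv2.imwrite('pics/s19.png',cv2.resize(r,None,fx=11,fy=11,interpolation=cv2.INTER_CUBIC))
s=ctrl.state();t=s['eef_pos'];print(t,s['time_s'])
a=s['tool_rot'][2];X=np.array([np.cos(a),np.sin(a),0]);Y=np.array([np.sin(a),-np.cos(a),0])
f=lambda P:((proj('side',P)-[340,265]+.5)*11-.5).round(0).tolist()
for zb in (.046,.074):
  kc=np.array([*(t[:2]+.0009*X[:2]+.0005*Y[:2]),zb]);print('key',zb,f([kc+sx*.05*X+sy*.024*Y for sx in(1,-1) for sy in(1,-1)]),f([kc+sx*.013*X+sy*.012*Y for sx in(1,-1) for sy in(1,-1)]))
kc=np.array([.4817,-.2769,.035]);print('rec',f([kc+sx*.052*X+sy*.026*Y for sx in(1,-1) for sy in(1,-1)]))
"
```

```text
[ 0.4815 -0.2779  0.0527] 20.25
key 0.046 [[112.0, 173.0], [148.0, 366.0], [592.0, 129.0], [643.0, 318.0]] [[301.0, 204.0], [322.0, 299.0], [427.0, 192.0], [449.0, 287.0]]
key 0.074 [[117.0, 87.0], [154.0, 280.0], [605.0, 43.0], [657.0, 233.0]] [[309.0, 117.0], [330.0, 213.0], [437.0, 106.0], [460.0, 201.0]]
rec [[102.0, 197.0], [140.0, 405.0], [597.0, 152.0], [652.0, 356.0]]
```

View pics/s19.png

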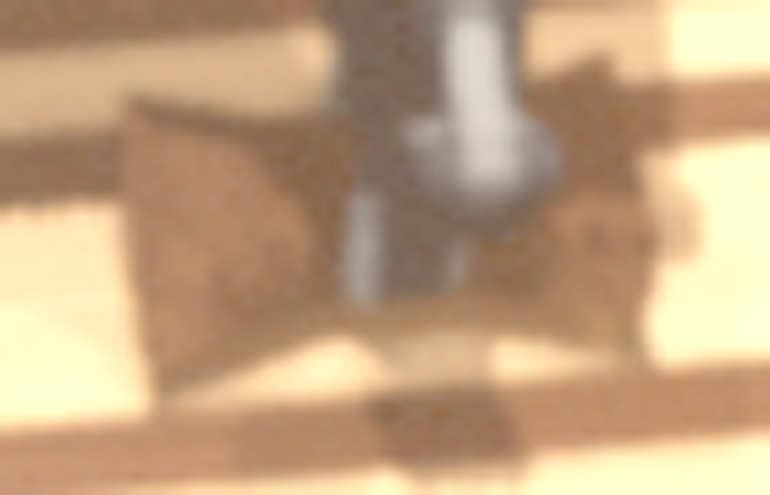

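```bash
python3 - <<'E'
from go import *
from scipy.optimize import brentq
im=np.mean([ctrl.get_image('wrist').astype(float) for _ in range(4)],0)
r=im[115:165,240:400,::-1];r=(np.clip(r/200,0,1)**.6*255).astype(np.uint8);cv2.imwrite('pics/w20.png',cv2.resize(r,None,fx=5,fy=5,interpolation=cv2.INTER_CUBIC))
s=ctrl.state();t=s['eef_pos'];a=s['tool_rot'][2];X=np.array([np.cos(a),np.sin(a),0]);Y=np.array([np.sin(a),-np.cos(a),0])
for p,w in(([(251.3,147.7),(387.1,147.7)],.048),([(261.5,132.6),(378.5,132.6)],.052),([(261.5,132.6),(378.5,132.6)],.0535)):
  g=lambda z:(lambda q:np.linalg.norm(q[0]-q[1]))(atz('wrist',p,z))-w
  z=brentq(g,0,.15);q=atz('wrist',p,z)-t;print(w,z,q@X*1e3,q@Y*1e3)
for p,z in(([(261.5,132.6),(378.5,132.6)],.035),([(251.3,147.7),(387.1,147.7)],t[2]+.021)):
  q=atz('wrist',p,z)-t;print(z,q@X*1e3,q@Y*1e3)
E
```

```text
0.048 0.07104061324009327 [50.6029 50.7586] [-23.1925  24.8073]
0.052 0.037166130723491786 [52.2262 52.3743] [-25.1054  26.8944]
0.0535 0.03259503072629896 [51.7276 51.88  ] [-25.8814  27.6183]
0.035 [51.9899 52.1401] [-25.4732  27.2374]
0.07351515180393262 [50.9784 51.131 ] [-22.6962  24.3502]
```

View pics/w20.png

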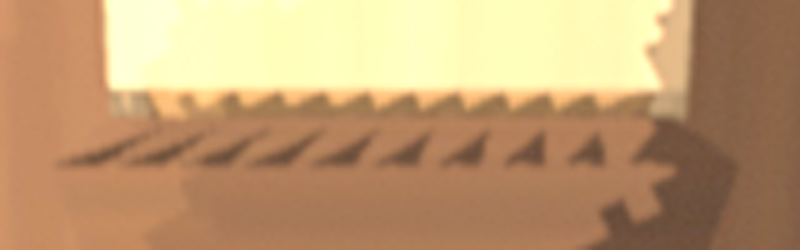

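{"name": "apply_moves", "arguments": {
  "grip": [0,0,0,0,0,0],
  "linear": [
    [-0.08,0,-0.2],
    [-0.08,0,-0.2],
    [-0.08,0,-0.2],
    [-0.08,0,-0.2],
    [-0.08,0,-0.2],
    [-0.08,0,-0.2]
  ],
  "roll": [0,0,0,0,0,0]
}}

```text
time_s: 21.05
eef_pos: [0.4821, -0.2781, 0.0545]
tool_rot: [-3.132, -0.009, 2.671]
force: [0.4, -0.0, -1.7]
gripper_width: 0.0233
```

```bash
python3 -c "
from go import *
s=ctrl.state();print(s['eef_pos'],s['tool_rot'],s['gripper_width'],s['force'],abs(s['qd']).max(),s['time_s'])
im=ctrl.get_image('wrist')[:,:,::-1];cv2.imwrite('pics/w21.png',im)
cv2.imwrite('pics/t21.png',ctrl.get_image('top')[:,:,::-1])
"
```

```text
[ 0.4821 -0.2781  0.0545] [-3.1321 -0.0093  2.6712] 0.02332300322222598 [ 0.3668 -0.0186 -1.6817] 0.001005848262638316 21.05
```

View pics/w21.png

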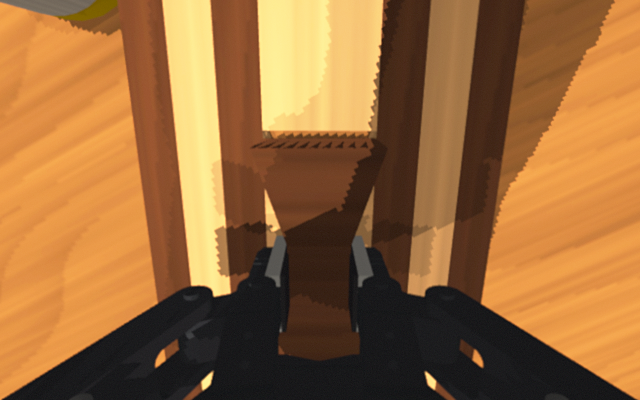

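View pics/t21.png

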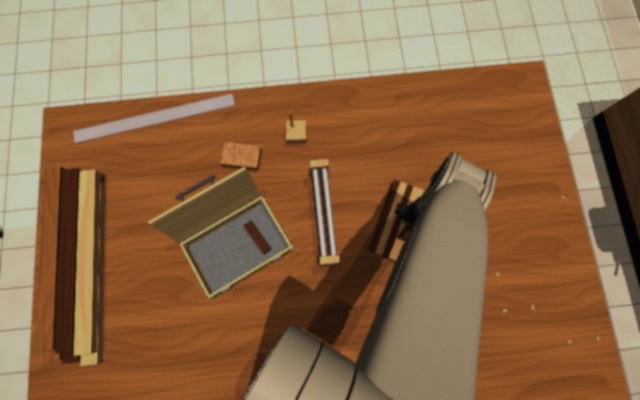

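The wrist view shows the key end (row 148, columns 251–387) centred over the recess end (row about 132, columns 262–378). The top view shows the lid back, and the rack (columns 310–338) and blocks where they were. The arm is still, so I'm handing in.

```bash
python3 -c "
from station import ctrl
print(ctrl.job_done())"
```

```text
the job is handed in; nothing more can be done
None
```

I opened the lid by its handle to about 1.3 rad, then pushed it with the closed fingers until it pressed on its stop at about 15 N. I gripped the bow-tie key at its waist, carried it over the rack with about 8 cm to spare, and handed in at 21 s with the key held over the recess.

**Last checks:**
- **Lid:** its corners in the side picture match 1.75 rad, and the later side and top pictures show it still back.
- **Grip:** the opening stayed at 23 mm throughout, and the key showed no slip between wrist pictures.
- **Alignment:** by the wrist camera the key is within about 1 mm and 0.01 rad of the recess, and the tool is level within about 0.01 rad.
- **Height:** the underside is about 12.5 mm above the board by arm position. From apparent widths in the wrist picture it is about 9–12 mm.
- **Stillness and contact:** the arm is still, and there is no clear contact force.
- **Surroundings:** the straight key, rack, pencil block and sanding block look unmoved. The arm hides the glue jar in the last top picture; its edge still shows in the wrist picture, and nothing came near it.

**Disagreement:** the side camera showed the key about 1.5 pixels lower than expected, which equals about 4 mm sideways or 5–6 mm in height. I trusted the wrist camera and the arm position over it, and raised the key 2 mm for margin. I did not check it from the side again after raising it.

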